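# Spin-check the fan of a fume extractor and close it up

## Robot

A 6-joint arm with a two-finger parallel gripper is mounted at the origin on the work surface. World frame = base frame: x ahead of the robot, y to its left, z up, the work surface at z = 0. Lengths are in m, angles in rad, forces in N, time in s.
With the tool pointing down it reaches from about 0.35 to 0.975 m from the base axis. Payload 4.9 kg.
Tool frame: the origin (TCP) lies on the centre line of the jaws, within the pads' length; the fingertips stand manip.tcp_to_tips ahead of it and the grasp point (between the pads) lies 11 mm behind it (manip.tcp_to_tips is the distance from the TCP to the fingertips, in m); x points along the fingers, y is the direction in which the jaws open and shut, and the axes are right-handed (so a half turn about x gives the same grasp; the last joint's range is limited). The gripper opens to 85 mm and grips with 20 to 120 N. Pads are 22 mm wide; open, the fingers measure 114 mm over their backs; the gripper's body (76 mm by 85 mm) begins 54 mm behind the grasp point. The pads swing forward as they close: fully open they stand 13 mm farther back than shut.
Start: joints at [-1.439, 0.053, 1.613, -0, 1.476, -0.119], TCP at [0.155, -0.605, 0.216] pointing down, gripper open.
Joint ranges: [-3.01, 3.01], [-1.01, 2.22], [0.06, 2.58], [-1.02, 4.17], [0.09, 2.62], [-3.14, 3.14]. Speed limits (rad/s): [2.57, 2.57, 3.14, 3.14, 3.14, 3.14].

## Interface

Orientations are given as a unit quaternion [w, x, y, z].
In Python, from plant import status, imaging, workorder, manip gives the robot as it stands.
- The arm moves only by the tool carry_out, never from a script. Its argument "moves" is one flat list of numbers, 5 for each row, row after row: the opening, from 0 (shut) to 1 (fully open), then the shift along the tool's x, y, z in cm, then the turn about the tool's x in rad. In form: [claw, tx, ty, tz, twist, claw, tx, ty, tz, twist, ...]. A call has 1 to 12 rows; each row is the pose to reach, as a shift and turn from the pose commanded when the call began, along the tool's axes at that moment; what a row does not reach only later rows make up. A row lasts 1/12 s, in which the tool goes at most 41.7 mm and 7.16 degrees, less where a joint would pass 70% of its speed; a pose out of reach is approached as far as the arm can. A call with a gripper value outside its range is refused whole. The fingers move at their own pace and stop on an object; the grip force is fixed at half the most. Time passes only in rows, so rows that repeat a pose let the fingers close. It gives the time, the measured TCP pose, the force and the opening at its end, in the units of the state.
- status.state(): the state, without advancing time (a new reading comes with each control period).
- imaging.grab_frame(name): name is "side" or "top" or "wrist"; returns the picture (384x512x3 uint8, red, green, blue); there is no depth.
- imaging.camera_info(name): a dict with "K" (3x3 intrinsics, pixels), "R" (3x3) and "t" (3): a world point X has camera coordinates R X + t. Camera axes: x right, y down, z forward; pixel columns grow to the right and rows downward; lengths in m; the calibration is good to about 2 mm. A picture is of the moment at which its call begins: read the wrist's pose just before it. camera_info takes no time and is no camera call; for the wrist camera it gives the pose at the moment of the call.
- workorder.job_done(): hands the job in, once; it reports no verdict.
The state is a dict: "time": time; "joint_pos": joint angles; "joint_vel": joint speeds; "joint_efforts": joint torques, N m; "tool_pos": TCP position; "tool_rot": TCP orientation; "contact_force": force on the tool from outside, world axes, zero at the start; "ft_torque": the same for the moment, N m; "gripper_width": opening from 0.0 (shut) to 1.0 (fully open).
Only numpy, scipy, OpenCV 4.12 (cv2) and the standard library are available. Lean on these libraries where they do the work, as an engineer would, in place of code of your own. Each camera call takes 0.05 s, during which the arm holds its last target.

## Task

The solder-fume extractor lies on its back with its wire guard open. Take the plastic transport chock out from between the fan blades and leave it in the grey tray, then push a blade to set the rotor spinning, either way, so that it coasts on by itself; it must make at least one full turn in all, so push again the same way if it falls short. Once it has stopped, push the guard shut and then turn the catch fully across the guard's edge, leaving the jar, the solder spool and the screwdriver where they are.

Things in the scene. Friction and masses are not known exactly. Their poses are not given: they have to be found in the camera images.
- extractor: Fixed grey box 190 x 190 x 64 mm, flat on the bench; a round bore in its top (78 mm radius, floor 8 mm above the bench) holds the fan. Origin: centre of its underside, on the fan's axis; z up, the robot roughly at -x. The guard's hinge line runs along its -y side (99 mm from the centre, 68 mm up). The catch's lug, 64 mm high, stands out of its +y side to y = +137 mm at x = +35 to +65 mm.
- rotor (a joint): Angle of the fan rotor about the extractor's vertical axis in rad, anticlockwise from above, counted on past full turns; starts within 0.25 of 0. At 0 its four blades are centred at 45, 135, 225 and 315 degrees from the extractor's +x axis (a gap faces +y). Turns freely: let go at 4 rad/s it coasts about a turn in some 4 s. Lift out after the push, or the next blade strikes the finger.
- rotor_top (a point): Centre of the rotor's hub top, 61 mm above the bench. Black hub of 28 mm radius; four black blades reach from it to 74 mm radius, 26 to 58 mm above the bench, 3 mm thick, inclined 50 degrees from level (each covers 26 mm across), upper edge on the anticlockwise side, so that a clockwise push from above catches the upper edge; the open gap between two blades is about 55 mm wide at 53 mm radius.
- chock_center (a point): Loose white plastic block, 70 g, 92 mm high; centre half-way up, z up along it. Foot 28 mm (its x) by 32 mm (its y), 56 mm high; above it a grip 20 mm (x) by 32 mm (y), 36 mm high. It stands on the bore's floor between two blades, about 53 mm from the axis on the extractor's +y side, axes parallel to the extractor's; its top is 100 mm above the bench. It keeps the rotor from turning round.
- tray: Fixed open grey tray, 130 mm (x) by 150 mm (y), 30 mm high, walls and floor 3 mm. Origin: centre of its underside.
- guard (a joint): Hinge angle of the wire guard in rad: 0 lying shut on the box, 1.57 upright, starts open at 1.65 to 1.9 leaning outward (to the extractor's -y), stop at 2.0. It stays by friction within about 0.35 rad of upright; pushed further over towards the fan than that it falls shut by itself in about half a second (push force 1 to 2 N).
- guard_edge (a point): Middle of the guard's free edge, 185 mm from the hinge line. The guard is a flat steel wire grid 186 mm wide (along the extractor's x), 4 mm thick, wires 15 mm apart, that a finger does not pass through.
- catch (a joint): Angle of the catch in rad, on a vertical pivot: 0 to 0.15 at the start, arm pointing along the extractor's +x beside the box; grows clockwise seen from above to its stop at 1.57, where the arm points to -y across the guard's free edge. Stays where it is left; about 1 N at the peg turns it.
- catch_peg (a point): Steel upright peg on the end of the catch's arm, 14 mm thick, from 75 to 105 mm above the bench; the point is on its axis, 90 mm up, 42 mm from the pivot.
- catch_pivot (a point): Axis of the catch's pivot at the same height as the peg's point; it is at x = +50, y = +118 mm of the extractor. The steel hub there is 22 mm across, top 79 mm above the bench.
- jar_mid (a point): Closed amber jar, bystander, 54 mm across, 60 mm high; its middle.
- spool_mid (a point): Metal solder spool standing on its flange, bystander, 54 mm across, 40 mm high; its middle.
- driver_mid (a point): Screwdriver lying on the bench, bystander, 170 mm long along its x; near its middle.
Things that resemble listed ones, but are neither listed nor needed, are in the scene too. Of the things shaped like the part that bears chock_center, the white one is meant. Of the things that look like the tray, the smallest one is meant.

How it is judged:
On the way, in this order (a step that is already met when the one before it is completed fails the run):
1. the chock is out of the fan and let go in the tray (x of chock_center in the frame of tray between -0.06 and 0.06 m and y of chock_center in the frame of tray between -0.07 and 0.07 m and z of chock_center in the frame of tray below 0.065 m and contact force between the fingers and chock below 0.1 N), for 0.2 s.
2. the rotor coasts on its own, untouched, faster than 1 rad/s, with the guard open ((velocity of joint rotor above 1 rad/s or velocity of joint rotor below -1 rad/s) and contact force between anything else and rotor below 0.05 N and value of joint guard above 1 rad), for 0.5 s.
3. having made a full turn in all, the rotor has come to rest with the guard still open ((value of joint rotor above 6 rad or value of joint rotor below -6 rad) and velocity of joint rotor between -0.08 and 0.08 rad/s and contact force between anything else and rotor below 0.05 N and value of joint guard above 1 rad), for 0.2 s.
4. the guard is shut, the catch not yet across it (value of joint guard below 0.06 rad and value of joint catch below 0.7 rad), for 0.1 s.
At the end, for the whole second after the job is handed in: The chock lies at rest and released inside the tray (its centre within 60 mm in x and 70 mm in y of the tray's centre and less than 65 mm up); the rotor has turned at least 6.0 rad and is at rest; the guard is shut (under 0.06 rad) and the catch is turned across it (over 1.3 rad) (all of step 1 and linear speed of chock below 0.02 m/s and (value of joint rotor above 6 rad or value of joint rotor below -6 rad) and velocity of joint rotor between -0.08 and 0.08 rad/s and value of joint guard below 0.06 rad and value of joint catch above 1.3 rad); the robot touches nothing.
It fails at once if the jar is moved by more than 30 mm (distance of jar_mid from where it was at the start of the episode above 0.03 m).
It fails at once if the solder spool is moved by more than 30 mm (distance of spool_mid from where it was at the start of the episode above 0.03 m).
It fails at once if the screwdriver is moved by more than 30 mm (distance of driver_mid from where it was at the start of the episode above 0.03 m).
It fails at once if the catch is turned across while the guard is still up (value of joint catch above 0.8 rad and value of joint guard above 0.15 rad).
It also fails if it takes over 72 s, if anything falls off the work surface, if the arm or the gripper's body presses on something with over 40 N, if the wrist force passes 120 N, or if a joint passes its speed limit or range.

## Working session

There is one attempt and no reset: what is moved stays moved. The work goes in short steps, Python scripts to look and compute and a tool call to move; the robot and the scene stay as the last step left them, time stands still between calls to the robot, and variables do not carry over. Pictures are saved under pics/ and viewed, and the job is handed in when it is done.

Besides the shell and the picture viewer there is one more tool, called after "Emit:" in YAML: its name, and indented under it one key for each argument. carry_out: Moves the arm, as the interface text tells. Its arguments: {"type":"object","properties":{"moves":{"type":"array","items":{"type":"number"}}},"required":["moves"]}

```bash
ls; mkdir -p pics; python3 - <<'E'
from plant import status, imaging, workorder, manip
import cv2
print(status.state()); print(manip.tcp_to_tips)
for n in ("side","top","wrist"):
    ci=imaging.camera_info(n); print(n,ci)
    im=imaging.grab_frame(n); cv2.imwrite(f"pics/{n}0.png",im[:,:,::-1])
E
```

```text
pics
{'time': 0.0, 'joint_pos': array([-1.43899622e+00,  5.33784626e-02,  1.61427136e+00, -1.88316546e-05,
        1.47602469e+00, -1.19000788e-01]), 'joint_vel': array([-1.83154147e-04, -1.56633680e-03, -1.94361532e-03,  8.56346665e-05,
       -1.00679487e-03, -1.00607442e-03]), 'joint_efforts': array([ 1.38169071e-03, -3.93682766e+01, -3.70176923e+01,  1.68891290e-05,
        6.93491864e-03,  3.23711149e-06]), 'tool_pos': array([ 0.15502055, -0.60479587,  0.21466319]), 'tool_rot': array([-0.08770389, -0.70154254, -0.08917587,  0.70156522]), 'contact_force': array([0.79613915, 0.07841176, 0.11101897]), 'ft_torque': array([0.0072187 , 0.03037958, 0.03277762]), 'gripper_width': 1.0000895526705704}
0.008
side {'K': array([[395.868769  ,   0.        , 252.82861791],
       [  0.        , 395.868769  , 191.52526428],
       [  0.        ,   0.        ,   1.        ]]), 'R': array([[-0.86394045, -0.50356082,  0.00577927],
       [-0.28931036,  0.48690032, -0.82415265],
       [ 0.41219706, -0.71369081, -0.56633825]]), 't': array([0.42835153, 0.14757252, 1.077004  ])}
top {'K': array([[362.89267462,   0.        , 256.88308762],
       [  0.        , 362.89267462, 191.93598018],
       [  0.        ,   0.        ,   1.        ]]), 'R': array([[-0.02718452, -0.99959483, -0.00843698],
       [-0.98937351,  0.02811059, -0.14265291],
       [ 0.14283228,  0.00446937, -0.98973682]]), 't': array([0.08128565, 0.43586604, 1.06954843])}
wrist {'K': array([[345.90324122,   0.        , 259.58978547],
       [  0.        , 345.90324122, 196.69956863],
       [  0.        ,   0.        ,   1.        ]]), 'R': array([[ 0.24873586, -0.96857038, -0.00137086],
       [-0.91827426, -0.23626915,  0.31772516],
       [-0.30806308, -0.07777081, -0.94818186]]), 't': array([-0.62503557, -0.04176544,  0.38058   ])}
```

View pics/side0.png

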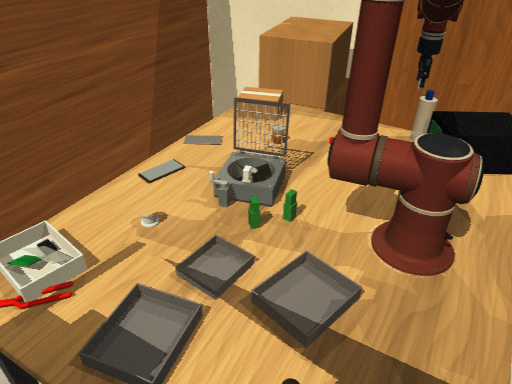

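View pics/top0.png

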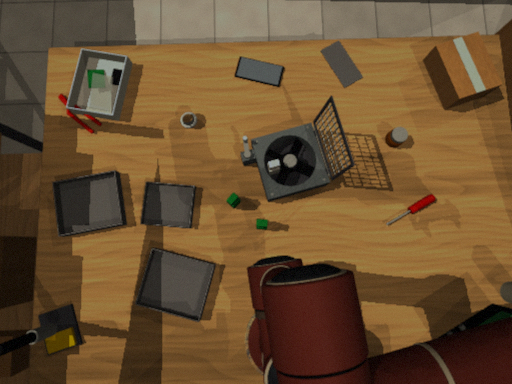

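```bash
cat > h.py <<'E'
from plant import status, imaging, workorder, manip
import cv2, numpy as np
from scipy.spatial.transform import Rotation as Ro
def bp(n,u,v,z,ci=None):
    c=ci or imaging.camera_info(n); K,R,t=map(np.array,(c["K"],c["R"],c["t"]))
    d=R.T@np.linalg.inv(K)@np.array([u,v,1.]); o=-R.T@t
    return o+d*(z-o[2])/d[2]
def pj(n,X,ci=None):
    c=ci or imaging.camera_info(n); p=c["R"]@np.array(X)+c["t"]; p=c["K"]@p; return p[:2]/p[2]
def rot():
    q=status.state()["tool_rot"]; return Ro.from_quat([q[1],q[2],q[3],q[0]]).as_matrix()
def crop(n,src,x0,x1,y0,y1,f,out):
    im=cv2.imread(src)[y0:y1,x0:x1]; cv2.imwrite(out,cv2.resize(im,None,fx=f,fy=f,interpolation=cv2.INTER_CUBIC))
E
python3 - <<'E'
from h import *
crop(0,"pics/top0.png",230,360,90,210,6,"pics/c1.png")
crop(0,"pics/side0.png",200,310,80,240,3.7,"pics/c2.png")
crop(0,"pics/top0.png",40,240,100,330,2.6,"pics/c3.png")
E
```

```text
(no output)
```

View pics/c1.png

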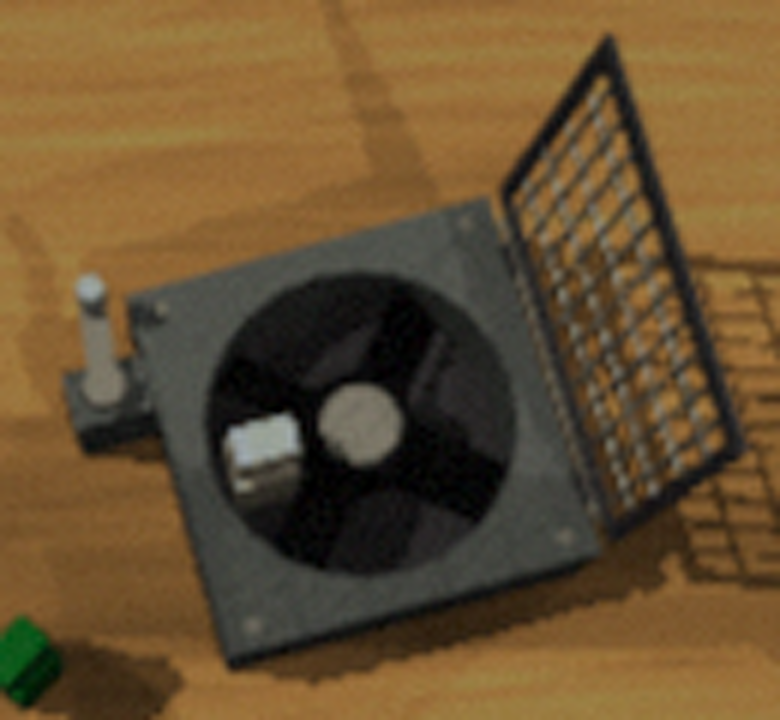

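View pics/c2.png

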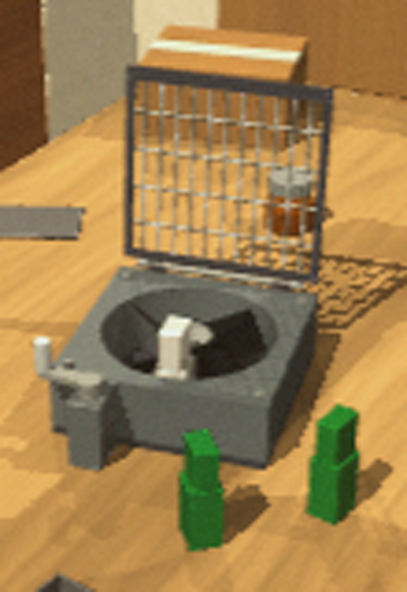

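View pics/c3.png

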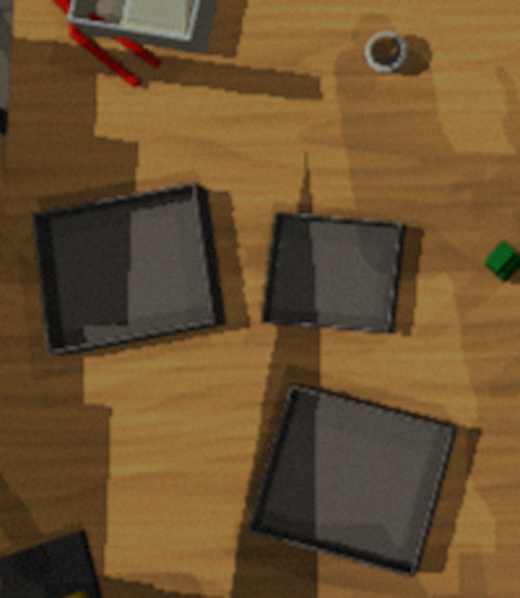

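View pics/wrist0.png

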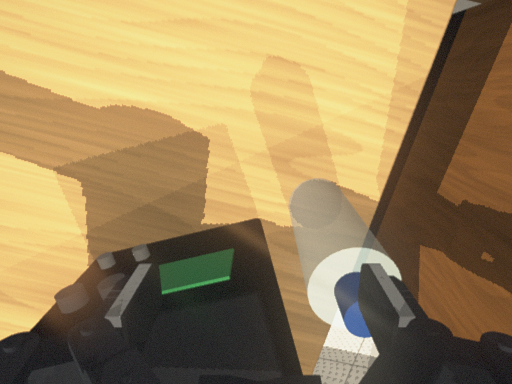

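```bash
cat >> h.py <<'E'
def c1(u,v): return 230+(u+.5)/6-.5, 90+(v+.5)/6-.5
E
python3 - <<'E'
from h import *
np.set_printoptions(precision=4,suppress=True)
for nm,(u,v),z in [("LT",(130,297),.064),("RT",(490,198),.064),("BR",(600,550),.064),("BL",(228,655),.064),("hub",(360,425),.061),("peg",(90,288),.105),("pivot",(104,385),.079),("borec",(361,423),.064),("g1",(264,433),.1),("h1",(502,192),.068),("h2",(612,532),.068),("screwLT",(160,310),.064),("sRT",(466,222),.064),("sBR",(565,538),.064),("sBL",(254,626),.064)]:
    print(nm,bp("top",*c1(u,v),z))
t=lambda u,v:(40+(u+.5)/2.6-.5,100+(v+.5)/2.6-.5)
for nm,P in [("small",[(277,214),(404,225),(392,331),(265,321)]),("big1",[(36,213),(200,185),(224,324),(52,353)]),("big2",[(293,386),(455,428),(415,573),(252,530)])]:
    Q=np.array([bp("top",*t(*p),.03)[:2] for p in P]); print(nm,Q.mean(0),np.linalg.norm(np.roll(Q,-1,0)-Q,axis=1)); print(Q)
for nm,u,v,z in [("spool",189,120,.04),("jar",399,135,.06),("green1",234,199,.09),("green2",262,224,.09)]: print(nm,bp("top",u,v,z))
E
```

```text
LT [0.5943 0.0816 0.064 ]
RT [ 0.6404 -0.1011  0.064 ]
BR [ 0.459  -0.1464  0.064 ]
BL [0.4122 0.0381 0.064 ]
hub [ 0.526  -0.0312  0.061 ]
peg [0.5872 0.1001 0.105 ]
pivot [0.5456 0.0952 0.079 ]
borec [ 0.5263 -0.0315  0.064 ]
g1 [0.5144 0.0184 0.1   ]
h1 [ 0.642  -0.1066  0.068 ]
h2 [ 0.4671 -0.152   0.068 ]
screwLT [0.5871 0.0667 0.064 ]
sRT [ 0.6282 -0.0884  0.064 ]
sBR [ 0.4655 -0.1295  0.064 ]
sBL [0.4261 0.025  0.064 ]
small [0.4076 0.3384] [0.1505 0.1244 0.148  0.1259]
[[0.4785 0.4067]
 [0.4611 0.2571]
 [0.3376 0.2713]
 [0.3532 0.4185]]
big1 [0.4195 0.5801] [0.195  0.1681 0.2002 0.167 ]
[[0.4879 0.6915]
 [0.5159 0.4985]
 [0.351  0.466 ]
 [0.3231 0.6643]]
big2 [0.1727 0.3149] [0.1925 0.1641 0.1899 0.1645]
[[0.2779 0.385 ]
 [0.2256 0.1997]
 [0.0682 0.246 ]
 [0.1193 0.4289]]
spool [0.6683 0.2736 0.04  ]
jar [ 0.595  -0.3638  0.06  ]
green1 [0.4109 0.135  0.09  ]
green2 [0.3373 0.0569 0.09  ]
```

```bash
cat >> h.py <<'E'
yaw=np.radians(14.3); C=np.array([.5267,-.0316,0]); RE=np.array([[np.cos(yaw),-np.sin(yaw),0],[np.sin(yaw),np.cos(yaw),0],[0,0,1]])
def E(x,y,z): return C+RE@np.array([x,y,z])
def go(*P):
    R=rot(); p=status.state()["tool_pos"]
    for q in P: print("world",np.round(q,4),"-> tool cm",np.round(R.T@(np.array(q)-p)*100,2))
E
python3 - <<'E'
from h import *
R=rot(); print(np.round(R,3))
jy=R[:,1]; print("jaw yaw",np.degrees(np.arctan2(jy[1],jy[0])))
p=E(0,.053,0)
go([.155,-.605,.36],[p[0],p[1],.36],[p[0],p[1],.20])
E
```

```text
[[-0.     0.248 -0.969]
 [ 0.002 -0.969 -0.248]
 [-1.    -0.002 -0.   ]]
jaw yaw -75.63105063862871
world [ 0.155 -0.605  0.36 ] -> tool cm [-14.51  -0.02   0.  ]
world [0.5136 0.0198 0.36  ] -> tool cm [-14.41 -51.64 -50.24]
world [0.5136 0.0198 0.2   ] -> tool cm [  1.59 -51.61 -50.24]
```

Emit:
carry_out:
  moves: [1, -4, 0, 0, 0, 1, -8, 0, 0, 0, 1, -12, 0, 0, 0, 1, -14.4, 0, 0, 0, 1, -14.4, -51.6, -50.2, -1.57, 1, -14.4, -51.6, -50.2, -1.57, 1, -14.4, -51.6, -50.2, -1.57, 1, -14.4, -51.6, -50.2, -1.57, 1, -14.4, -51.6, -50.2, -1.57, 1, -14.4, -51.6, -50.2, -1.57, 1, -14.4, -51.6, -50.2, -1.57, 1, -14.4, -51.6, -50.2, -1.57]

```text
time: 1.15
tool_pos: [0.3214, -0.3143, 0.3596]
tool_rot: [0.416, 0.572, 0.416, -0.572]
contact_force: [0.9, -0.5, 1.9]
gripper_width: 1.0
```

```bash
python3 - <<'E'
from h import *
R=rot(); print(np.round(R,3)); s=status.state(); print(s["tool_pos"],s["joint_pos"])
jy=R[:,1]; print("jaw yaw",np.degrees(np.arctan2(jy[1],jy[0])))
p=E(0,.053,0)
go([p[0],p[1],.36])
E
```

```text
[[ 0.     0.951 -0.309]
 [ 0.    -0.309 -0.951]
 [-1.     0.    -0.   ]]
[ 0.32136258 -0.31434042  0.35958014] [-9.40275597e-01 -4.18781409e-01  1.79030512e+00  1.62375438e-04
  1.77012665e+00 -6.25744396e-01]
jaw yaw -18.01946866038873
world [0.5136 0.0198 0.36  ] -> tool cm [ -0.04   7.95 -37.72]
```

Emit:
carry_out:
  moves: [1, 0, 8, -37.7, -0.56, 1, 0, 8, -37.7, -0.56, 1, 0, 8, -37.7, -0.56, 1, 0, 8, -37.7, -0.56, 1, 0, 8, -37.7, -0.56, 1, 0, 8, -37.7, -0.56, 1, 0, 8, -37.7, -0.56, 1, 0, 8, -37.7, -0.56, 1, 0, 8, -37.7, -0.56, 1, 0, 8, -37.7, -0.56, 1, 0, 8, -37.7, -0.56, 1, 0, 8, -37.7, -0.56]

```text
time: 2.15
tool_pos: [0.5153, 0.0165, 0.3594]
tool_rot: [0.556, 0.436, 0.557, -0.437]
contact_force: [0.3, -0.2, 0.7]
gripper_width: 1.0
```

```bash
python3 - <<'E'
from h import *
import json
R=rot(); s=status.state(); print(s["tool_pos"],s["joint_pos"])
jy=R[:,1]; print("jaw yaw",np.degrees(np.arctan2(jy[1],jy[0])))
ci=imaging.camera_info("wrist"); im=imaging.grab_frame("wrist")
cv2.imwrite("pics/w1.png",im[:,:,::-1])
np.savez("w1.npz",**{k:np.array(v) for k,v in ci.items()})
p=E(0,.053,0)
for q in [p+[0,0,.1],E(0,0,.061),E(35,118,.079)]: print(pj("wrist",q,ci))
go([p[0],p[1],.2],[p[0],p[1],.08])
im=imaging.grab_frame("side"); cv2.imwrite("pics/s1.png",im[:,:,::-1])
E
```

```text
[0.51531505 0.01653775 0.35938389] [-1.11953251e-01 -2.52995011e-01  1.66254958e+00 -6.70159700e-04
  1.73333151e+00 -3.53280703e-01]
jaw yaw 13.820848308407898
[259.21815451 147.62518674]
[259.59637828 180.74504016]
[ -56.62920823 1236.87818684]
world [0.5136 0.0198 0.2   ] -> tool cm [15.96 -0.04 -0.43]
world [0.5136 0.0198 0.08  ] -> tool cm [27.96 -0.03 -0.43]
```

View pics/w1.png

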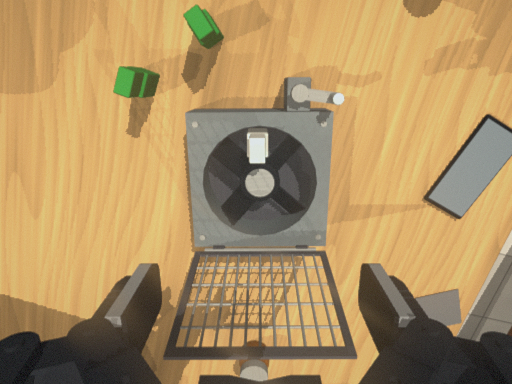

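View pics/s1.png

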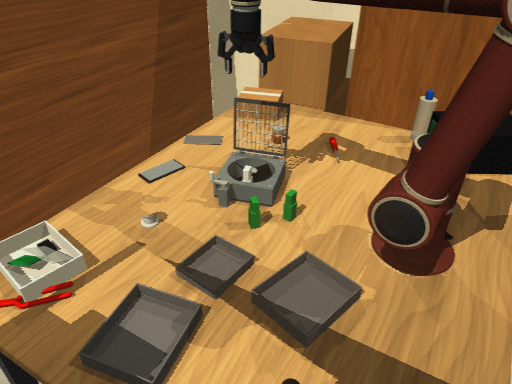

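```bash
python3 - <<'E'
from h import *
ci=dict(np.load("w1.npz")); cam=-ci["R"].T@ci["t"]; p=np.array([.5153,.0165,.3594])
print("cam rel tool",np.round(rot().T@(cam-p),3), "E", np.round(RE.T@(cam-C),3))
def ef(u,v,z): return np.round(RE.T@(bp("wrist",u,v,z,ci)-C),4)
for n,u,v,z in [("LT",187,112,.064),("RT",331,112,.064),("RB",327,245,.064),("LB",190,247,.064),("hub",260,183,.061),("chocktop",257.5,149.5,.1),("pivot",299,93,.079),("peg",338,99,.105),("gl",167,355,.25),("gr",354,354,.25)]: print(n,ef(u,v,z))
crop(0,"pics/w1.png",180,360,70,260,4,"pics/c4.png")
E
```

```text
cam rel tool [-0.158 -0.    -0.081] E [0.002 0.131 0.518]
LT [-0.0921  0.0929  0.064 ]
RT [0.092  0.0915 0.064 ]
RB [ 0.0971 -0.0968  0.064 ]
LB [-0.1021 -0.0986  0.064 ]
hub [ 0.0005 -0.0032  0.061 ]
chocktop [-0.0021  0.0507  0.1   ]
pivot [0.0488 0.1156 0.079 ]
peg [0.091  0.1095 0.105 ]
gl [-0.0901 -0.1202  0.25  ]
gr [ 0.0903 -0.1202  0.25  ]
```

View pics/c4.png

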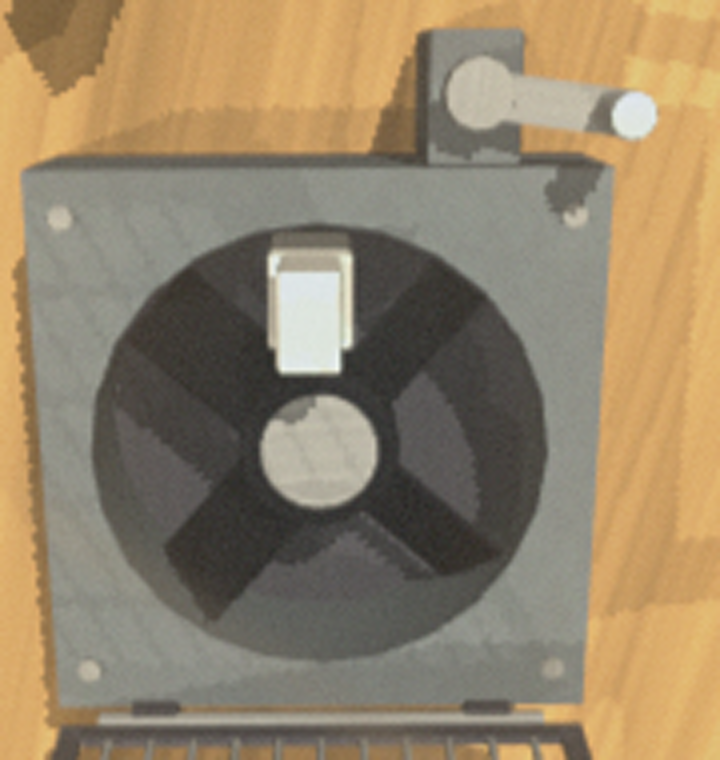

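```bash
python3 - <<'E'
from h import *
R=rot(); s=status.state(); print(s["time"],s["tool_pos"])
jy=R[:,1]; print("jaw yaw",np.degrees(np.arctan2(jy[1],jy[0])))
go(E(-.001,.052,.2),E(-.001,.052,.079))
E
```

```text
2.25 [0.51510204 0.01535778 0.3598623 ]
jaw yaw 13.672428003555853
world [0.5129 0.0185 0.2   ] -> tool cm [15.99 -0.13 -0.37]
world [0.5129 0.0185 0.079 ] -> tool cm [28.09 -0.13 -0.37]
```

Emit:
carry_out:
  moves: [0.7, 4, -0.1, -0.4, -0.01, 0.7, 8, -0.1, -0.4, -0.01, 0.7, 12, -0.1, -0.4, -0.01, 0.7, 16, -0.1, -0.4, -0.01, 0.7, 20, -0.1, -0.4, -0.01, 0.7, 23, -0.1, -0.4, -0.01, 0.7, 25, -0.1, -0.4, -0.01, 0.7, 26.5, -0.1, -0.4, -0.01, 0.7, 27.5, -0.1, -0.4, -0.01, 0.7, 28.1, -0.1, -0.4, -0.01, 0.7, 28.1, -0.1, -0.4, -0.01]

```text
time: 3.17
tool_pos: [0.5129, 0.0192, 0.0781]
tool_rot: [0.558, 0.434, 0.559, -0.434]
contact_force: [0.0, -0.1, 0.2]
gripper_width: 0.701
```

```bash
python3 - <<'E'
from h import *
s=status.state(); print(np.round(RE.T@(s["tool_pos"]-C),4))
im=imaging.grab_frame("wrist"); cv2.imwrite("pics/w2.png",im[:,:,::-1])
E
```

```text
[-0.0008  0.0526  0.0781]
```

View pics/w2.png

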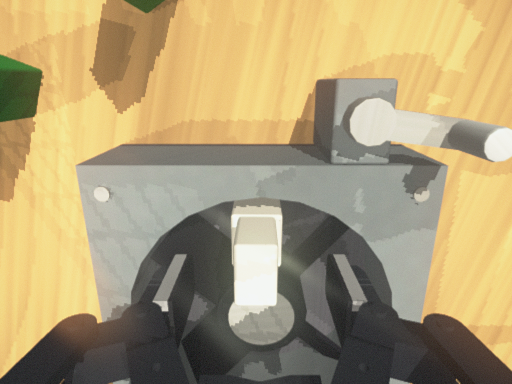

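Emit:
carry_out:
  moves: [0.15, 0, 0, 0, 0, 0.15, 0, 0, 0, 0, 0.15, 0, 0, 0, 0, 0.15, 0, 0, 0, 0, 0.15, 0, 0, 0, 0, 0.15, 0, 0, 0, 0, 0.15, -1, 0, 0, 0, 0.15, -3, 0, 0, 0]

```text
time: 3.88
tool_pos: [0.5111, 0.0204, 0.1064]
tool_rot: [0.557, 0.433, 0.56, -0.435]
contact_force: [-0.5, 1.4, -1.3]
gripper_width: 0.204
```

```bash
python3 - <<'E'
from h import *
s=status.state(); print(s["tool_pos"],s["gripper_width"])
p=s["tool_pos"]
go([p[0],p[1],.22],[.408,.338,.22],[.408,.338,.09])
E
```

```text
[0.51110202 0.02039869 0.10643638] 0.203650761547105
world [0.5111 0.0204 0.22  ] -> tool cm [-11.36  -0.07  -0.03]
world [0.408 0.338 0.22 ] -> tool cm [-11.27  -2.2  -33.35]
world [0.408 0.338 0.09 ] -> tool cm [  1.73  -2.12 -33.32]
```

Emit:
carry_out:
  moves: [0.15, -4, 0, 0, 0, 0.15, -8, 0, 0, 0, 0.15, -11.3, 0, 0, 0, 0.15, -11.3, -0.3, -4, 0, 0.15, -11.3, -0.6, -8, 0, 0.15, -11.3, -0.9, -12, 0, 0.15, -11.3, -1.1, -16, 0, 0.15, -11.3, -1.4, -20, 0, 0.15, -11.3, -1.7, -24, 0, 0.15, -11.3, -2, -28, 0, 0.15, -11.3, -2.1, -32, 0, 0.15, -11.3, -2.2, -33.3, 0]

```text
time: 4.88
tool_pos: [0.4077, 0.3411, 0.222]
tool_rot: [0.559, 0.433, 0.56, -0.432]
contact_force: [-0.4, -0.5, -0.1]
gripper_width: 0.205
```

```bash
python3 - <<'E'
from h import *
im=imaging.grab_frame("side"); cv2.imwrite("pics/s3.png",im[:,:,::-1])
s=status.state(); print(s["tool_pos"],s["gripper_width"],s["joint_pos"])
go([.408,.338,.12],[.408,.338,.075],[.408,.338,.073])
crop(0,"pics/s3.png",120,320,80,300,2.7,"pics/c5.png")
E
```

```text
[0.40765756 0.34111649 0.22184587] 0.20605732568113067 [ 0.55558103 -0.17606742  1.8217507   0.00202965  1.49618704  0.30019472]
world [0.408 0.338 0.12 ] -> tool cm [10.18 -0.04  0.33]
world [0.408 0.338 0.075] -> tool cm [14.68 -0.03  0.34]
world [0.408 0.338 0.073] -> tool cm [14.88 -0.03  0.34]
```

View pics/c5.png

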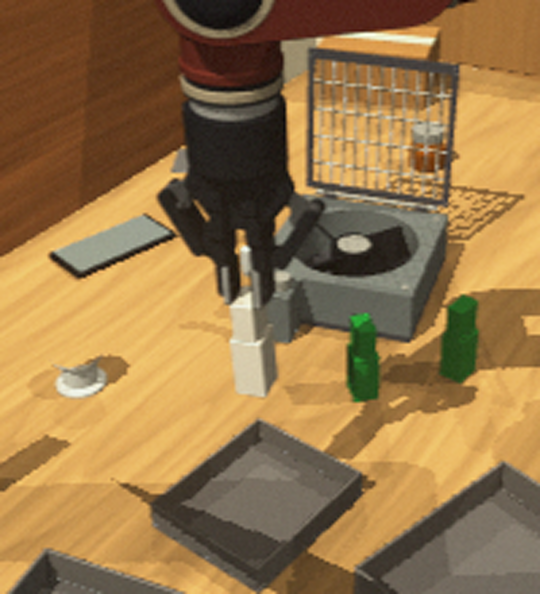

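Emit:
carry_out:
  moves: [0.15, 3, 0, 0.2, 0, 0.15, 6, 0, 0.2, 0, 0.15, 9, 0, 0.2, 0, 0.15, 11.5, 0, 0.2, 0, 0.15, 13, 0, 0.2, 0, 0.15, 13.8, 0, 0.2, 0, 0.15, 14.3, 0, 0.2, 0, 0.15, 14.6, 0, 0.2, 0, 0.15, 14.6, 0, 0.2, 0]

```text
time: 5.68
tool_pos: [0.4109, 0.3352, 0.0765]
tool_rot: [0.558, 0.434, 0.558, -0.434]
contact_force: [-0.7, 0.8, -0.9]
gripper_width: 0.207
```

Emit:
carry_out:
  moves: [0.15, 0.2, 0, 0, 0, 0.15, 0.35, 0, 0, 0, 0.15, 0.35, 0, 0, 0]

```text
time: 5.93
tool_pos: [0.412, 0.3363, 0.0754]
tool_rot: [0.559, 0.435, 0.558, -0.432]
contact_force: [-1.4, -0.4, 5.7]
gripper_width: 0.204
```

Touching down (5.7 N). Release and rise.

Emit:
carry_out:
  moves: [0.6, 0, 0, 0, 0, 0.6, 0, 0, 0, 0, 0.6, 0, 0, 0, 0, 0.6, 0, 0, 0, 0, 0.6, -4, 0, 0, 0, 0.6, -8, 0, 0, 0, 0.6, -12, 0, 0, 0, 0.3, -14.5, 0, 0, 0, 0, -14.5, 0, 0, 0]

```text
time: 6.68
tool_pos: [0.4136, 0.3373, 0.2256]
tool_rot: [0.56, 0.438, 0.557, -0.429]
contact_force: [0.4, 0.8, 1.0]
gripper_width: 0.326
```

```bash
python3 - <<'E'
from h import *
im=imaging.grab_frame("side"); cv2.imwrite("pics/s4.png",im[:,:,::-1])
s=status.state(); print(s["tool_pos"],s["gripper_width"])
jy=rot()[:,1]; print("jaw yaw",np.degrees(np.arctan2(jy[1],jy[0])))
go(E(0,.053,.22))
crop(0,"pics/s4.png",120,320,80,300,2.7,"pics/c6.png")
E
```

```text
[0.41226884 0.33649885 0.22187406] 0.23846940499324507
jaw yaw 14.330009240738697
world [0.5136 0.0198 0.22  ] -> tool cm [ 0.13  1.98 33.2 ]
```

View pics/c6.png

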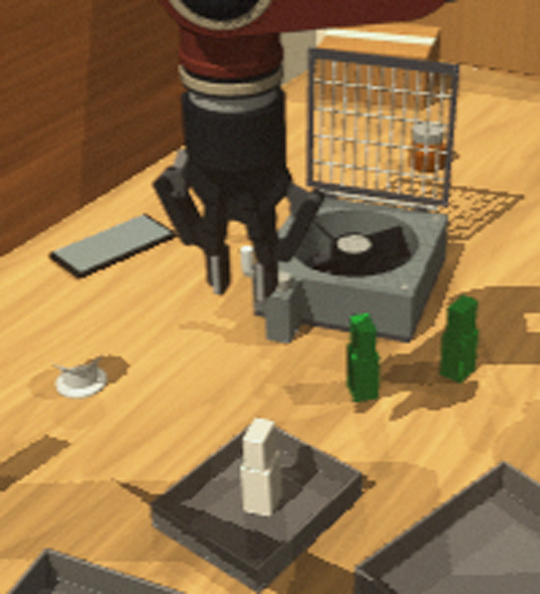

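```bash
python3 - <<'E'
from h import *
go(E(0,-.03,.25))
E
```

```text
world [ 0.5341 -0.0607  0.25  ] -> tool cm [-2.89  2.   41.49]
```

Emit:
carry_out:
  moves: [0, -2.9, 0.2, 4, 0, 0, -2.9, 0.4, 8, 0, 0, -2.9, 0.6, 12, 0, 0, -2.9, 0.8, 16, 0, 0, -2.9, 1, 20, 0, 0, -2.9, 1.2, 24, 0, 0, -2.9, 1.4, 28, 0, 0, -2.9, 1.6, 32, 0, 0, -2.9, 1.8, 36, 0, 0, -2.9, 2, 40, 0, 0, -2.9, 2, 41.5, 0, 0, -2.9, 2, 41.5, 0]

```text
time: 7.73
tool_pos: [0.5319, -0.0649, 0.2437]
tool_rot: [0.556, 0.434, 0.559, -0.436]
contact_force: [0.4, 0.0, 0.7]
gripper_width: -0.0
```

```bash
python3 - <<'E'
from h import *
ci=imaging.camera_info("wrist"); im=imaging.grab_frame("wrist"); cv2.imwrite("pics/w5.png",im[:,:,::-1])
np.savez("w5.npz",**{k:np.array(v) for k,v in ci.items()})
s=status.state(); print(s["time"],s["tool_pos"],np.round(RE.T@(s["tool_pos"]-C),4))
crop(0,"pics/w5.png",100,420,60,320,2.4,"pics/c7.png")
E
```

```text
7.7833 [ 0.53164959 -0.06302412  0.24393777] [-0.003  -0.0317  0.2439]
```

View pics/c7.png

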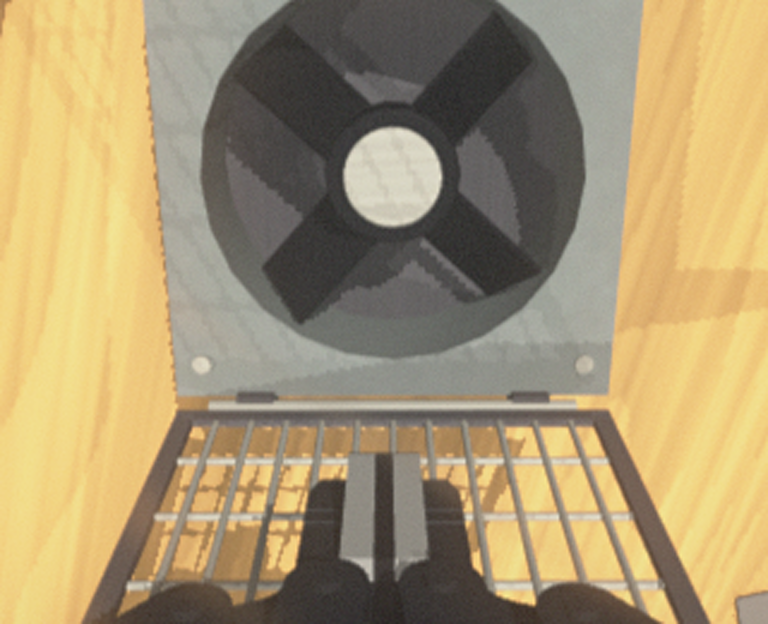

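```bash
python3 - <<'E'
from h import *
ci=dict(np.load("w5.npz")); print(RE.T@(bp("wrist",263.1,133.1,.061,ci)-C))
go(E(-.053,-.003,.12),E(-.053,-.003,.053))
E
```

```text
[-0.00039237 -0.00125574  0.061     ]
world [ 0.4761 -0.0476  0.12  ] -> tool cm [12.42 -4.97 -2.83]
world [ 0.4761 -0.0476  0.053 ] -> tool cm [19.12 -4.94 -2.81]
```

Emit:
carry_out:
  moves: [0, 3, -2, -1.4, 0, 0, 6, -4, -2.8, 0, 0, 9, -4.9, -2.8, 0, 0, 12, -4.9, -2.8, 0, 0, 14.5, -4.9, -2.8, 0, 0, 16.5, -4.9, -2.8, 0, 0, 18, -4.9, -2.8, 0, 0, 19, -4.9, -2.8, 0, 0, 19, -4.9, -2.8, 0]

```text
time: 8.53
tool_pos: [0.4753, -0.0451, 0.0531]
tool_rot: [0.557, 0.433, 0.561, -0.434]
contact_force: [-0.1, -0.2, -0.6]
gripper_width: -0.004
```

```bash
python3 - <<'E'
from h import *
im=imaging.grab_frame("top"); cv2.imwrite("pics/t6.png",im[:,:,::-1])
im=imaging.grab_frame("wrist"); cv2.imwrite("pics/w6.png",im[:,:,::-1])
s=status.state(); print(s["time"],s["tool_pos"],np.round(RE.T@(s["tool_pos"]-C),4),s["contact_force"])
jy=rot()[:,1]; print("jaw yaw",np.degrees(np.arctan2(jy[1],jy[0])))
R=rot();p=s["tool_pos"]
c=RE.T@(p-C); print(np.round(R.T@RE@np.eye(3),3))
for a,z in [(180,.053),(176,.053),(168,.053),(155,.053),(137,.053),(116,.053),(94,.053),(72,.053),(50,.09),(35,.13)]:
    q=E(.053*np.cos(np.radians(a)),-.001+.053*np.sin(np.radians(a)),z); print(a,np.round(R.T@(q-p)*100,2))
E
```

```text
8.6333 [ 0.47782376 -0.04608109  0.05632982] [-0.0509 -0.002   0.0563] [ 0.21205775 -0.4540114  -0.16308264]
jaw yaw 14.385084045771483
[[-0.     0.    -1.   ]
 [ 1.     0.001 -0.   ]
 [ 0.001 -1.    -0.   ]]
180 [ 0.33 -0.21 -0.1 ]
176 [ 0.33 -0.19 -0.47]
168 [ 0.33 -0.09 -1.2 ]
155 [ 0.33  0.29 -2.34]
137 [ 0.33  1.22 -3.71]
116 [ 0.33  2.78 -4.86]
94 [ 0.33  4.73 -5.38]
72 [ 0.33  6.74 -5.13]
50 [-3.37  8.51 -4.14]
35 [-7.37  9.44 -3.12]
```

View pics/w6.png

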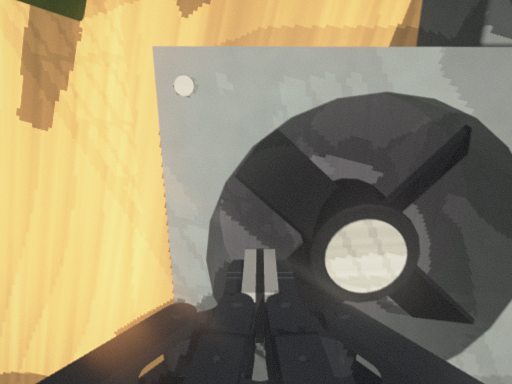

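Emit:
carry_out:
  moves: [0, 0.2, -0.2, -0.6, 0, 0, 0.2, 0, -1.6, 0, 0, 0.2, 0.7, -3, 0, 0, 0.2, 2, -4.4, 0, 0, 0.2, 3.9, -5.3, 0, 0, 0.2, 6.1, -5.3, 0, 0, -3.2, 8.1, -4.4, 0, 0, -7, 9.2, -3.8, 0, 0, -11, 9.2, -3.8, 0, 0, -14, 9.2, -3.8, 0]

```text
time: 9.47
tool_pos: [0.5594, 0.0136, 0.2011]
tool_rot: [0.56, 0.435, 0.557, -0.433]
contact_force: [1.1, 0.8, 0.6]
gripper_width: -0.0
```

```bash
python3 - <<'E'
from h import *
F=[]
for i in range(4):
    t=status.state()["time"]; im=imaging.grab_frame("side"); F.append(im[90:220,190:310,::-1]); print(t)
cv2.imwrite("pics/s7.png",cv2.resize(np.hstack(F),None,fx=1.6,fy=1.6,interpolation=cv2.INTER_CUBIC))
im=imaging.grab_frame("wrist"); cv2.imwrite("pics/w7.png",im[:,:,::-1])
im2=imaging.grab_frame("wrist"); cv2.imwrite("pics/w7b.png",np.hstack([im,im2])[:,:,::-1][::1,::1])
cv2.imwrite("pics/w7b.png",cv2.resize(np.hstack([im,im2])[:,:,::-1],(800,300)))
s=status.state(); print(s["time"],s["tool_pos"],np.round(RE.T@(s["tool_pos"]-C),4))
E
```

```text
9.4667
9.5167
9.5667
9.6167
9.7667 [0.55686429 0.01336201 0.19528789] [0.0403 0.0361 0.1953]
```

View pics/s7.png

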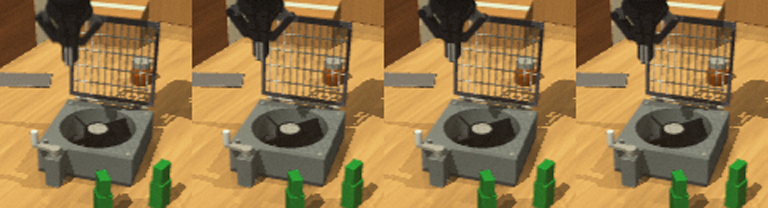

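View pics/w7b.png

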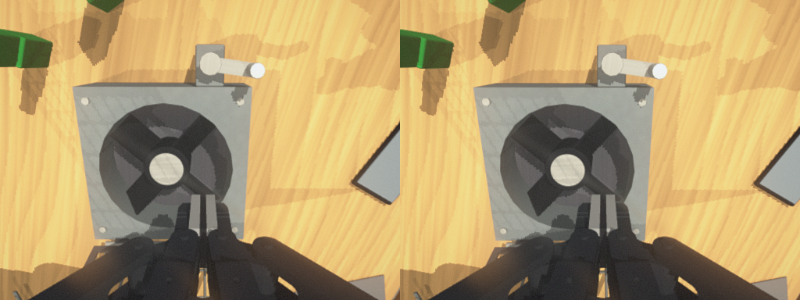

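```bash
cat > track.py <<'E'
from h import *
import sys
def fan(im,ci):
    N=240; r=np.array([.045,.052,.058,.064]); a=np.radians(np.arange(N)*360/N)
    out=np.zeros(N)
    g=cv2.cvtColor(im,cv2.COLOR_RGB2GRAY)
    return np.array([[g[tuple(np.clip(np.round(pj("wrist",E(q*np.cos(x),-.001+q*np.sin(x),.045),ci)[::-1]).astype(int),0,[383,511]))] for x in a] for q in r]).astype(float)
if __name__=="__main__":
    n=int(sys.argv[1]); T=[];I=[];Cs=[]
    for i in range(n):
        T.append(status.state()["time"]); Cs.append(imaging.camera_info("wrist")); I.append(imaging.grab_frame("wrist"))
    np.savez(sys.argv[2],T=T,I=I)
    # 4-fold phase of darkness
    ph=[]
    for im,c in zip(I,Cs):
        f=fan(im,c).mean(0); a=np.arange(240)*2*np.pi/240
        z=((f.mean()-f)*np.exp(4j*a)).sum(); ph.append(np.angle(z)); 
    u=np.unwrap(ph)/4
    print("T",np.round(T,2)); print("angle(blade, deg)",np.round(np.degrees(u),1))
E
python3 track.py 20 b1.npz
```

```text
T [ 9.77  9.82  9.87  9.92  9.97 10.02 10.07 10.12 10.17 10.22 10.27 10.32
 10.37 10.42 10.47 10.52 10.57 10.62 10.67 10.72]
angle(blade, deg) [-41.9 -41.8 -41.5 -41.7 -41.7 -41.8 -41.5 -41.5 -41.8 -41.7 -41.9 -41.7
 -41.7 -41.7 -41.7 -41.5 -41.7 -41.8 -41.7 -41.7]
```

```bash
python3 - <<'E'
from track import *
def phase(im,ci):
    f=fan(im,ci).mean(0); a=np.arange(240)*2*np.pi/240
    return np.degrees(np.angle(((f.mean()-f)*np.exp(4j*a)).sum())/4)
for w in("w1","w5"):
    im=cv2.imread(f"pics/{w}.png")[:,:,::-1]; print(w,phase(im,dict(np.load(w+".npz"))))
im=imaging.grab_frame("wrist"); cv2.imwrite("pics/w8.png",im[:,:,::-1])
crop(0,"pics/w8.png",80,360,80,310,2.6,"pics/c8.png")
E
```

```text
w1 -40.8497100439634
w5 -40.9086782451061
```

View pics/c8.png

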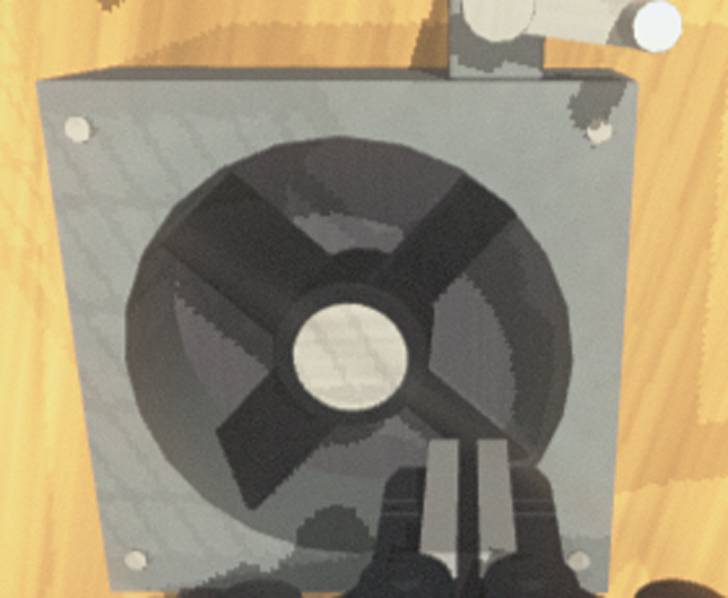

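```bash
python3 - <<'E'
from h import *
go(E(-.001,.053,.12),E(-.001,.053,.053),E(.02,.05,.053))
E
```

```text
world [0.5126 0.0195 0.12  ] -> tool cm [ 7.64 -4.2  -1.77]
world [0.5126 0.0195 0.053 ] -> tool cm [14.34 -4.2  -1.77]
world [0.5337 0.0218 0.053 ] -> tool cm [14.34 -2.11 -1.47]
```

Emit:
carry_out:
  moves: [0, 3, -2, -1, 0, 0, 6, -4.2, -1.8, 0, 0, 9, -4.2, -1.8, 0, 0, 11.5, -4.2, -1.8, 0, 0, 13, -4.2, -1.8, 0, 0, 14.1, -4.2, -1.8, 0, 0, 14.3, -4.2, -1.8, 0, 0, 14.3, -3.2, -1.8, 0, 0, 14.3, -2.2, -1.6, 0, 0, 14.3, -1.2, -1.2, 0, 0, 14.3, -1.2, -1.2, 0]

```text
time: 11.73
tool_pos: [0.5473, 0.0211, 0.056]
tool_rot: [0.56, 0.435, 0.557, -0.433]
contact_force: [0.1, -0.4, 0.7]
gripper_width: -0.001
```

```bash
python3 - <<'E'
from h import *
im=imaging.grab_frame("wrist"); cv2.imwrite("pics/w9.png",im[:,:,::-1])
s=status.state(); print(s["time"],np.round(RE.T@(s["tool_pos"]-C),4),s["contact_force"])
E
```

```text
11.7833 [0.0317 0.0465 0.0555] [0.27943871 0.63008137 1.12196683]
```

View pics/w9.png

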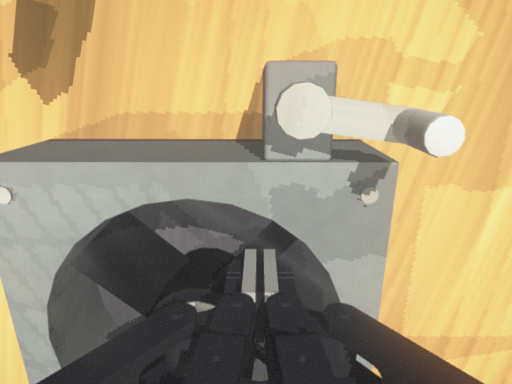

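```bash
python3 - <<'E'
from h import *
im=imaging.grab_frame("side"); cv2.imwrite("pics/s9.png",im[:,:,::-1])
a=cv2.resize(im[120:215,195:305,::-1],None,fx=4.5,fy=4.5,interpolation=cv2.INTER_CUBIC); cv2.imwrite("pics/c9.png",a)
crop(0,"pics/w9.png",40,360,180,384,2.4,"pics/c9w.png")
E
```

```text
(no output)
```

View pics/c9.png

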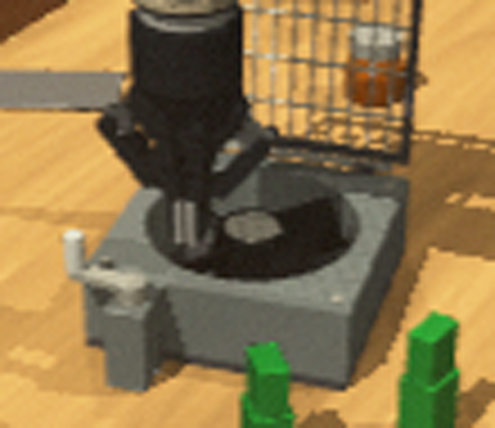

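View pics/c9w.png

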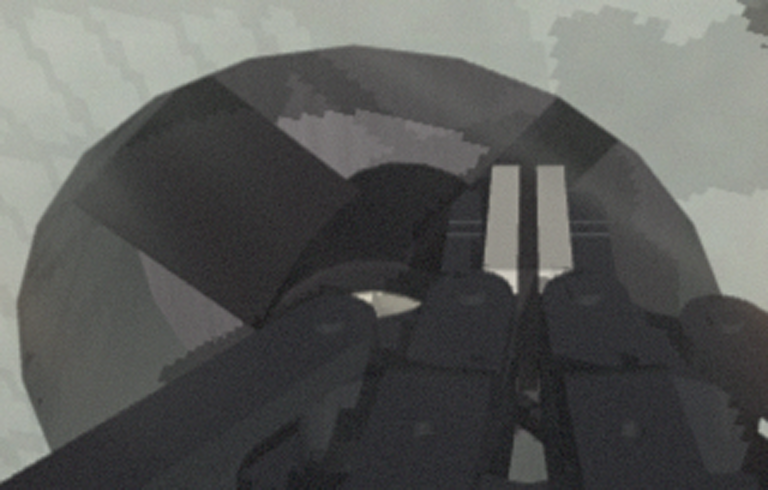

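```bash
python3 - <<'E'
from h import *
s=status.state(); print(np.round(RE.T@(s["tool_pos"]-C),4))
go(E(-.001,.053,.07),E(-.001,.053,.035),E(.012,.052,.035))
E
```

```text
[0.0307 0.0468 0.0549]
world [0.5126 0.0195 0.07  ] -> tool cm [-1.52 -3.17 -0.62]
world [0.5126 0.0195 0.035 ] -> tool cm [ 1.98 -3.18 -0.62]
world [0.5255 0.0218 0.035 ] -> tool cm [ 1.98 -1.88 -0.52]
```

Emit:
carry_out:
  moves: [0, -2, 0, 0, 0, 0, -2, -3.2, -0.6, 0, 0, -1, -3.2, -0.6, 0, 0, 0.5, -3.2, -0.6, 0, 0, 1.5, -3.2, -0.6, 0, 0, 2, -3.2, -0.6, 0, 0, 2, -2.7, -0.6, 0, 0, 2, -2.2, -0.5, 0, 0, 2, -1.7, -0.4, 0, 0, 2, -1.2, -0.3, 0, 0, 2, -0.7, 0, 0, 0, 2, -0.7, 0, 0]

```text
time: 12.83
tool_pos: [0.5382, 0.0193, 0.0342]
tool_rot: [0.559, 0.434, 0.558, -0.433]
contact_force: [0.0, -1.0, 0.4]
gripper_width: -0.001
```

```bash
python3 - <<'E'
from h import *
im=imaging.grab_frame("wrist"); cv2.imwrite("pics/w10.png",im[:,:,::-1])
s=status.state(); print(s["time"],np.round(RE.T@(s["tool_pos"]-C),4),s["contact_force"])
crop(0,"pics/w10.png",40,360,180,384,2.4,"pics/c10w.png")
E
```

```text
12.8833 [0.023  0.0468 0.0339] [-0.83418691 -0.61916094 -0.25666964]
```

View pics/c10w.png

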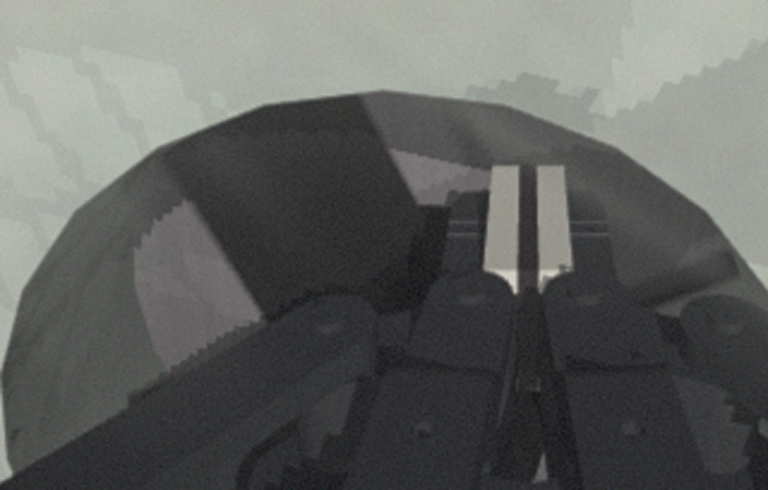

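Emit:
carry_out:
  moves: [0, -3, 0, 0, 0, 0, -6, -1, 0.5, 0, 0, -6, -4, 1.6, 0, 0, -6, -7.2, 2.8, 0, 0, -6, -7.2, 2.8, 0]

```text
time: 13.3
tool_pos: [0.4696, -0.0268, 0.0926]
tool_rot: [0.557, 0.433, 0.559, -0.435]
contact_force: [-2.0, 0.7, -0.8]
gripper_width: 0.003
```

```bash
python3 - <<'E'
from h import *
im=imaging.grab_frame("wrist"); cv2.imwrite("pics/w11.png",im[:,:,::-1])
s=status.state(); print(s["time"],np.round(RE.T@(s["tool_pos"]-C),4),s["contact_force"])
E
```

```text
13.35 [-0.0521  0.019   0.0929] [ 0.29002776 -0.30944579 -0.1036992 ]
```

View pics/w11.png

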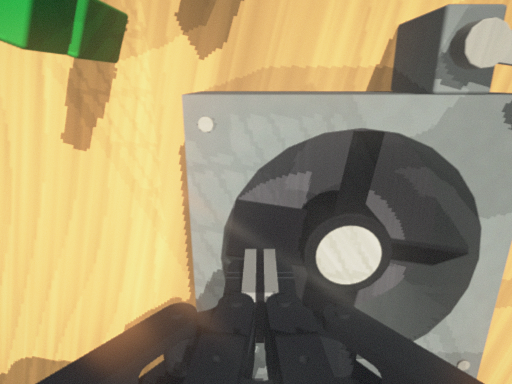

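```bash
cat >> h.py <<'E'
def overlay(src,ci,out,f=1.5):
    im=cv2.resize(cv2.imread(src),None,fx=f,fy=f)
    for a in range(0,360,30):
        for r in (.03,.053,.074):
            for z,c in ((.026,(255,0,0)),(.058,(0,0,255))):
                p=pj("wrist",E(r*np.cos(np.radians(a)),-.001+r*np.sin(np.radians(a)),z),ci)*f
                cv2.circle(im,tuple(np.round(p).astype(int)),2,c,-1)
                if r>.07 and z>.05: cv2.putText(im,str(a),tuple(np.round(p).astype(int)),0,.4,(0,255,255),1)
    cv2.imwrite(out,im)
E
python3 - <<'E'
from h import *
ci=imaging.camera_info("wrist"); overlay("pics/w11.png",ci,"pics/o11.png")
E
```

```text
(no output)
```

View pics/o11.png

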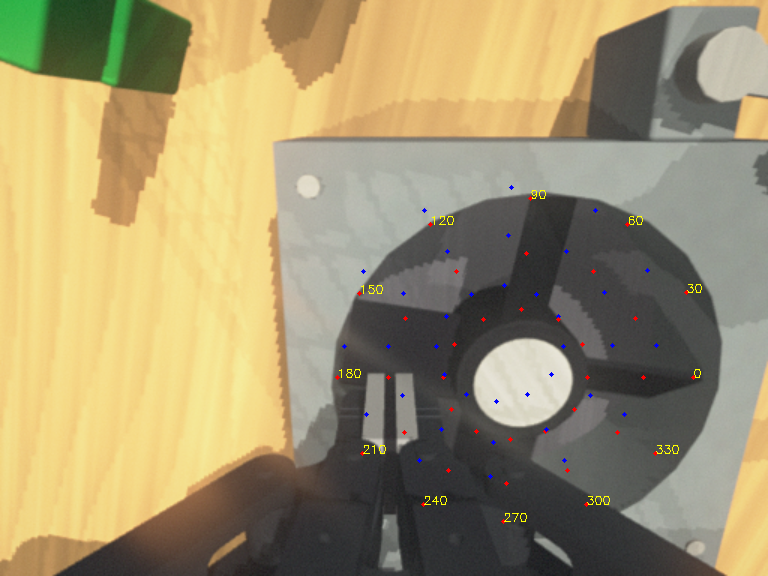

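Emit:
carry_out:
  moves: [0, 0, 1.7, -2, 0, 0, 1.5, 1.7, -2, 0, 0, 3, 1.7, -2, 0, 0, 4.5, 1.7, -2, 0, 0, 5.3, 1.7, -2, 0, 0, 5.3, 1.7, -2, 0, 0, 5.3, 1.7, -2, 0]

```text
time: 13.93
tool_pos: [0.4852, -0.0015, 0.0402]
tool_rot: [0.558, 0.434, 0.559, -0.434]
contact_force: [-0.6, -0.8, 0.3]
gripper_width: 0.001
```

```bash
python3 - <<'E'
from h import *
s=status.state(); print(s["time"],np.round(RE.T@(s["tool_pos"]-C),4),s["contact_force"])
ci=imaging.camera_info("wrist");im=imaging.grab_frame("wrist"); cv2.imwrite("pics/w12.png",im[:,:,::-1])
R=rot();p=status.state()["tool_pos"]
print(np.round(RE.T@(p-C),4))
for a,z in [(130,.04),(125,.04),(114,.04),(98,.04),(78,.04),(55,.04),(31,.04),(7,.075),(-10,.11)]:
    q=E(.053*np.cos(np.radians(a)),-.001+.053*np.sin(np.radians(a)),z); print(a,np.round(R.T@(q-p)*100,2))
E
```

```text
13.9333 [-0.0328  0.0395  0.0402] [-0.55969331 -0.83977569  0.33528035]
[-0.0323  0.0392  0.041 ]
130 [ 0.1  -0.18 -0.05]
125 [ 0.1   0.19 -0.33]
114 [ 0.1   1.07 -0.83]
98 [ 0.1   2.49 -1.23]
78 [ 0.1   4.33 -1.17]
55 [ 0.1   6.27 -0.32]
31 [0.1  7.77 1.29]
7 [-3.39  8.49  3.37]
-10 [-6.89  8.45  4.94]
```

View pics/w12.png

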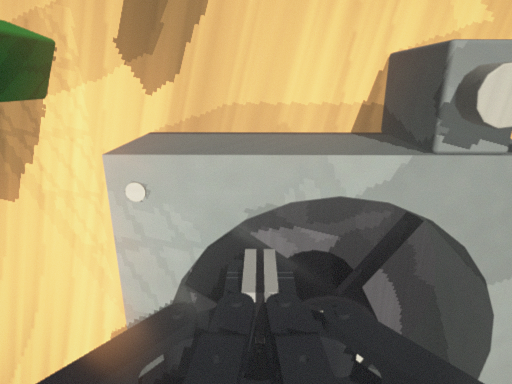

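```bash
python3 - <<'E'
from h import *
im=imaging.grab_frame("wrist"); cv2.imwrite("pics/w13.png",im[:,:,::-1])
ci=imaging.camera_info("wrist"); overlay("pics/w13.png",ci,"pics/o13.png")
E
```

```text
(no output)
```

View pics/o13.png

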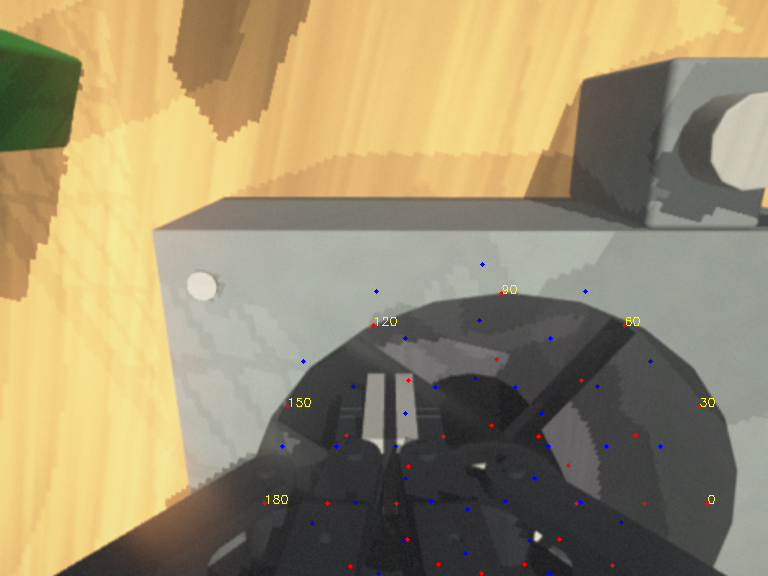

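Emit:
carry_out:
  moves: [0, 0.1, 0.7, -0.7, 0, 0, 0.1, 2, -1.1, 0, 0, 0.1, 3.2, -1.3, 0, 0, 0.1, 4.2, -1.2, 0, 0, 0.1, 5.4, -0.8, 0, 0, 0.1, 6.8, 0.1, 0, 0, 0.1, 8, 1.7, 0, 0, 0.1, 8.5, 3.7, 0, 0, -3.3, 8.2, 5.9, 0, 0, -7, 7.8, 6.8, 0, 0, -11, 7.8, 6.8, 0, 0, -14, 7.8, 6.8, 0]

```text
time: 15.03
tool_pos: [0.579, -0.0491, 0.1844]
tool_rot: [0.559, 0.435, 0.557, -0.434]
contact_force: [1.6, 0.1, 0.6]
gripper_width: 0.001
```

```bash
sed -i 's/s=status.state(); print(s\["tool_pos"\]//' /dev/null; python3 track.py 16 b2.npz; python3 - <<'E'
from h import *
d=np.load("b2.npz"); I=d["I"]; cv2.imwrite("pics/b2.png",cv2.resize(np.hstack([I[0],I[2],I[4]])[:,:,::-1],(800,200)))
s=status.state(); print(s["time"],np.round(RE.T@(s["tool_pos"]-C),4),s["contact_force"])
E
```

```text
T [15.03 15.08 15.13 15.18 15.23 15.28 15.33 15.38 15.43 15.48 15.53 15.58
 15.63 15.68 15.73 15.78]
angle(blade, deg) [ -35.2  -50.   -62.9  -75.5  -89.  -103.7 -118.4 -132.5 -144.8 -155.8
 -166.8 -178.7 -191.5 -204.5 -217.1 -228.5]
15.8333 [ 0.045  -0.0287  0.1802] [0.12007036 0.36669109 0.02318486]sed: couldn't edit /dev/null: not a regular file
```

View pics/b2.png

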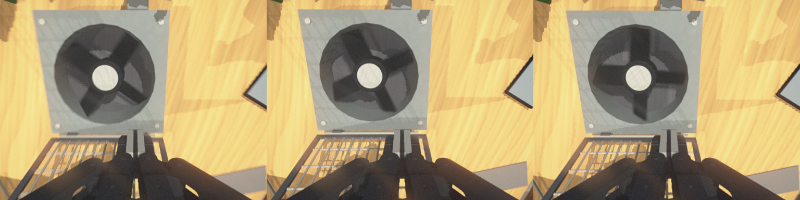

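```bash
python3 track.py 80 b3.npz
```

```text
T [15.83 15.88 15.93 15.98 16.03 16.08 16.13 16.18 16.23 16.28 16.33 16.38
 16.43 16.48 16.53 16.58 16.63 16.68 16.73 16.78 16.83 16.88 16.93 16.98
 17.03 17.08 17.13 17.18 17.23 17.28 17.33 17.38 17.43 17.48 17.53 17.58
 17.63 17.68 17.73 17.78 17.83 17.88 17.93 17.98 18.03 18.08 18.13 18.18
 18.23 18.28 18.33 18.38 18.43 18.48 18.53 18.58 18.63 18.68 18.73 18.78
 18.83 18.88 18.93 18.98 19.03 19.08 19.13 19.18 19.23 19.28 19.33 19.38
 19.43 19.48 19.53 19.58 19.63 19.68 19.73 19.78]
angle(blade, deg) [  31.3   22.2   12.9    2.6   -8.2  -19.1  -29.8  -39.9  -49.1  -57.5
  -65.4  -72.7  -80.8  -89.4  -97.9 -106.4 -115.  -123.2 -131.  -138.
 -144.7 -151.  -156.5 -161.9 -167.8 -174.  -180.1 -186.2 -192.3 -198.4
 -204.1 -209.9 -215.3 -220.4 -225.2 -229.6 -233.5 -237.6 -241.3 -244.5
 -247.8 -250.8 -254.  -257.3 -260.6 -263.7 -266.6 -269.4 -272.2 -275.3
 -278.  -280.4 -282.8 -284.9 -287.4 -289.3 -291.2 -292.9 -294.5 -296.2
 -297.6 -298.9 -300.4 -301.1 -301.6 -302.6 -303.3 -304.  -304.4 -304.6
 -304.9 -305.  -305.  -305.  -305.  -304.9 -304.9 -305.  -305.  -305. ]
```

```bash
python3 - <<'E'
from h import *
s=status.state(); print(s["time"],np.round(RE.T@(s["tool_pos"]-C),4))
go(E(.045,-.03,.33),E(0,-.19,.33),E(0,-.19,.215),E(0,-.03,.215))
E
```

```text
19.8333 [ 0.0451 -0.0287  0.1804]
world [ 0.5777 -0.0496  0.33  ] -> tool cm [-1.496e+01 -1.000e-02  1.300e-01]
world [ 0.5736 -0.2157  0.33  ] -> tool cm [-14.96  -4.52  16.13]
world [ 0.5736 -0.2157  0.215 ] -> tool cm [-3.46 -4.52 16.13]
world [ 0.5341 -0.0607  0.215 ] -> tool cm [-3.46 -4.51  0.13]
```

Emit:
carry_out:
  moves: [0, -4, 0, 0, 0, 0, -8, 0, 0, 0, 0, -12, 0, 0, 0, 0, -15, 0, 0, 0, 0, -15, -1, 3, 0, 0, -15, -2.5, 6.5, 0, 0, -15, -4, 10, 0, 0, -15, -4.5, 14, 0, 0, -15, -4.5, 16.1, 0, 0, -15, -4.5, 16.1, 0]

```text
time: 20.67
tool_pos: [0.5735, -0.2194, 0.3296]
tool_rot: [0.557, 0.435, 0.557, -0.436]
contact_force: [0.3, -1.1, -0.2]
gripper_width: -0.004
```

```bash
python3 - <<'E'
from h import *
im=imaging.grab_frame("side"); cv2.imwrite("pics/s14.png",im[:,:,::-1])
crop(0,"pics/s14.png",180,330,30,220,3.1,"pics/c14.png")
s=status.state(); print(s["time"],np.round(RE.T@(s["tool_pos"]-C),4))
E
```

```text
20.7167 [-0.0005 -0.1915  0.3297]
```

View pics/c14.png

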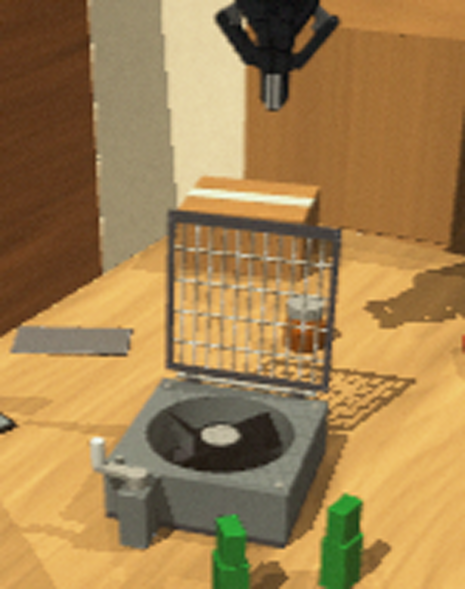

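Emit:
carry_out:
  moves: [0, 4, 0, 0, 0, 0, 8, 0, 0, 0, 0, 11.5, 0, 0, 0, 0, 11.5, 0, -2, 0, 0, 11.5, 0, -4, 0, 0, 11.5, 0, -5.5, 0, 0, 11.5, 0, -6.5, 0, 0, 11.5, 0, -7.5, 0, 0, 11.5, 0, -8.5, 0]

```text
time: 21.47
tool_pos: [0.5529, -0.1322, 0.2163]
tool_rot: [0.559, 0.434, 0.558, -0.433]
contact_force: [0.4, -0.7, -0.9]
gripper_width: 0.004
```

```bash
python3 - <<'E'
from h import *
im=imaging.grab_frame("side"); cv2.imwrite("pics/s15.png",im[:,:,::-1])
crop(0,"pics/s15.png",180,330,30,220,3.1,"pics/c15.png")
s=status.state(); print(s["time"],np.round(RE.T@(s["tool_pos"]-C),4),s["contact_force"])
E
```

```text
21.5167 [ 0.0006 -0.1024  0.2163] [ 0.41644326  2.10617039 -0.40866965]
```

View pics/c15.png

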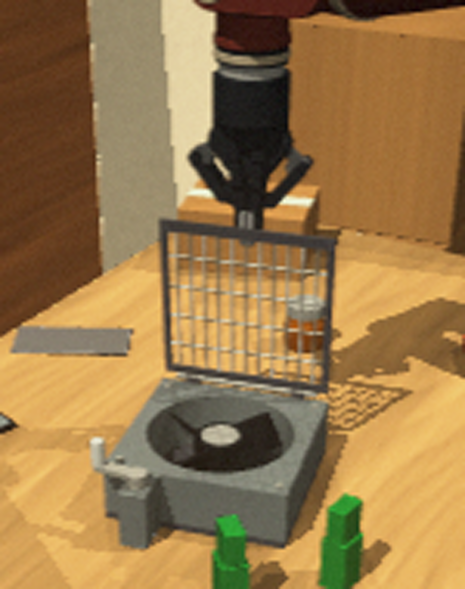

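Emit:
carry_out:
  moves: [0, 0, 0, 1.5, 0, 0, 2, 0, 1.5, 0, 0, 2, 0, 0, 0, 0, 2, 0, -1.2, 0, 0, 2, 0, -2.4, 0, 0, 2, 0, -3.6, 0, 0, 2, 0, -4.8, 0, 0, 2, 0, -6, 0, 0, 2, 0, -7, 0, 0, 2, 0, -7.5, 0, 0, 2, 0, -7.5, 0]

```text
time: 22.43
tool_pos: [0.5339, -0.059, 0.1956]
tool_rot: [0.559, 0.433, 0.559, -0.433]
contact_force: [-0.7, -0.6, -0.6]
gripper_width: 0.001
```

```bash
python3 - <<'E'
from h import *
for i in range(5): im=imaging.grab_frame("side")
cv2.imwrite("pics/s16.png",im[:,:,::-1])
crop(0,"pics/s16.png",180,330,30,220,3.1,"pics/c16.png")
s=status.state(); print(s["time"],np.round(RE.T@(s["tool_pos"]-C),4),s["contact_force"])
E
```

```text
22.6833 [ 1.000e-04 -3.010e-02  1.954e-01] [-0.83692739 -0.03315771  0.19685725]
```

View pics/c16.png

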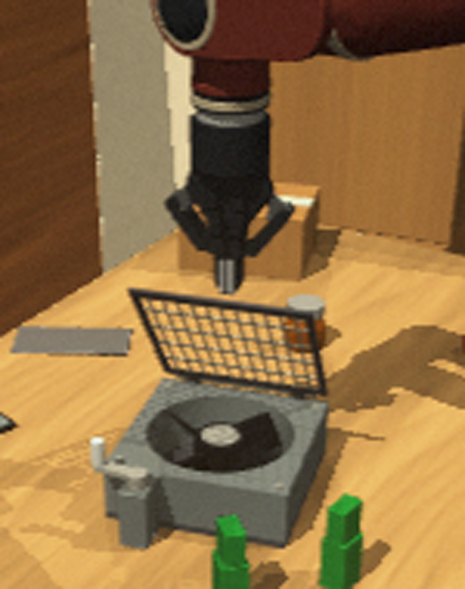

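```bash
python3 - <<'E'
from h import *
go(E(.08,.07,.21))
E
```

```text
world [0.5869 0.056  0.21  ] -> tool cm [ -1.46   7.99 -10.01]
```

Emit:
carry_out:
  moves: [0, -1.5, 0, 0, 0, 0, -1.5, 2, -3, 0, 0, -1.5, 4, -6, 0, 0, -1.5, 6, -8.5, 0, 0, -1.5, 8, -10, 0, 0, -1.5, 8, -10, 0, 0, -1.5, 8, -10, 0]

```text
time: 23.27
tool_pos: [0.5872, 0.0567, 0.2101]
tool_rot: [0.559, 0.433, 0.559, -0.434]
contact_force: [-0.3, -1.0, 0.4]
gripper_width: -0.001
```

```bash
python3 - <<'E'
from h import *
ci=imaging.camera_info("wrist"); im=imaging.grab_frame("wrist"); cv2.imwrite("pics/w17.png",im[:,:,::-1])
np.savez("w17.npz",**{k:np.array(v) for k,v in ci.items()})
im=imaging.grab_frame("side"); cv2.imwrite("pics/s17.png",im[:,:,::-1])
crop(0,"pics/s17.png",180,330,30,220,3.1,"pics/c17.png")
s=status.state(); print(s["time"],np.round(RE.T@(s["tool_pos"]-C),4),s["contact_force"])
E
```

```text
23.3667 [0.0797 0.0696 0.2101] [ 0.27317826 -0.24383494 -0.25371545]
```

View pics/w17.png

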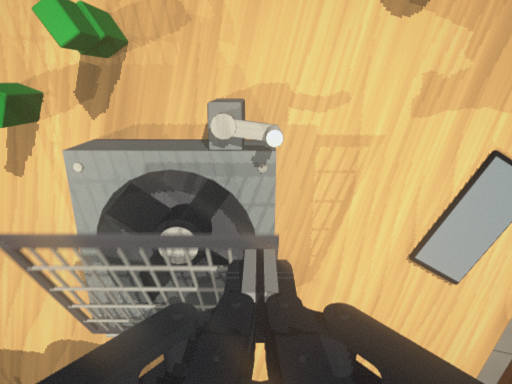

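View pics/c17.png

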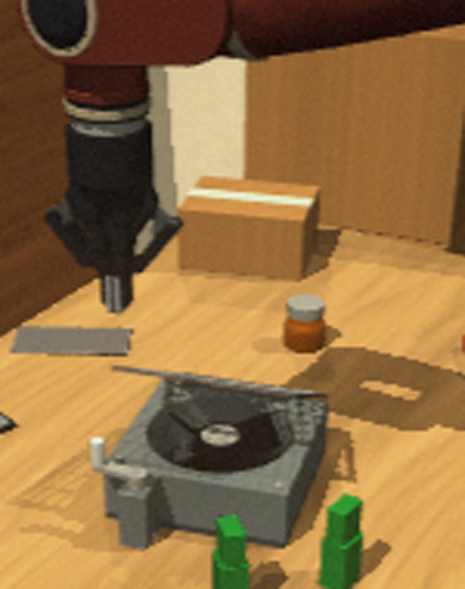

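```bash
python3 - <<'E'
from h import *
for i in range(4): im=imaging.grab_frame("side")
cv2.imwrite("pics/s18.png",im[:,:,::-1])
crop(0,"pics/s18.png",180,330,30,220,3.1,"pics/c18.png")
s=status.state(); print(s["time"],s["contact_force"])
E
```

```text
23.5667 [-0.57223136 -0.59224631 -0.23309631]
```

View pics/c18.png

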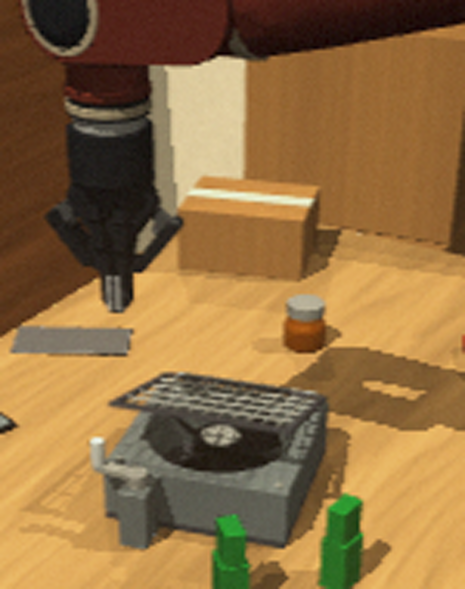

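```bash
python3 - <<'E'
from h import *
ci=dict(np.load("w17.npz"))
for u,v,z in [(274,138,.105),(222,126,.079)]: print(RE.T@(bp("wrist",u,v,z,ci)-C))
go(E(.094,.152,.21),E(.094,.152,.088))
E
```

```text
[0.09112801 0.11018647 0.105     ]
[0.04907996 0.11588431 0.079     ]
world [0.5802 0.1389 0.21  ] -> tool cm [ 0.05  1.44 -8.26]
world [0.5802 0.1389 0.088 ] -> tool cm [12.25  1.44 -8.26]
```

Emit:
carry_out:
  moves: [0, 0, 0.5, -3, 0, 0, 0, 1, -6, 0, 0, 0, 1.4, -8.3, 0, 0, 3, 1.4, -8.3, 0, 0, 6, 1.4, -8.3, 0, 0, 9, 1.4, -8.3, 0, 0, 11, 1.4, -8.3, 0, 0, 12.2, 1.4, -8.3, 0, 0, 12.2, 1.4, -8.3, 0]

```text
time: 24.32
tool_pos: [0.5775, 0.1394, 0.0849]
tool_rot: [0.557, 0.432, 0.56, -0.435]
contact_force: [-0.6, -0.1, -1.2]
gripper_width: 0.003
```

```bash
python3 - <<'E'
from h import *
im=imaging.grab_frame("side"); cv2.imwrite("pics/s19.png",im[:,:,::-1])
crop(0,"pics/s19.png",180,330,30,220,3.1,"pics/c19.png")
im=imaging.grab_frame("top"); cv2.imwrite("pics/t19.png",im[:,:,::-1])
im=im[80:220,200:370,::-1]; cv2.imwrite("pics/c19t.png",cv2.resize(im,None,fx=4,fy=4))
s=status.state(); print(s["time"],np.round(RE.T@(s["tool_pos"]-C),4),s["contact_force"])
E
```

```text
24.4167 [0.0944 0.1529 0.0892] [ 0.51305857 -0.40243046  0.85249831]
```

View pics/c19.png

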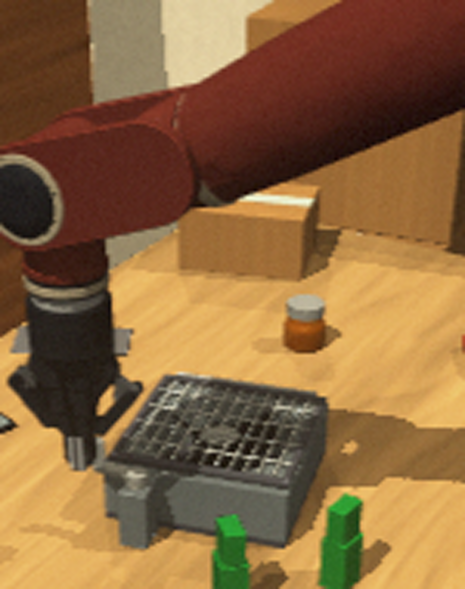

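View pics/c19t.png

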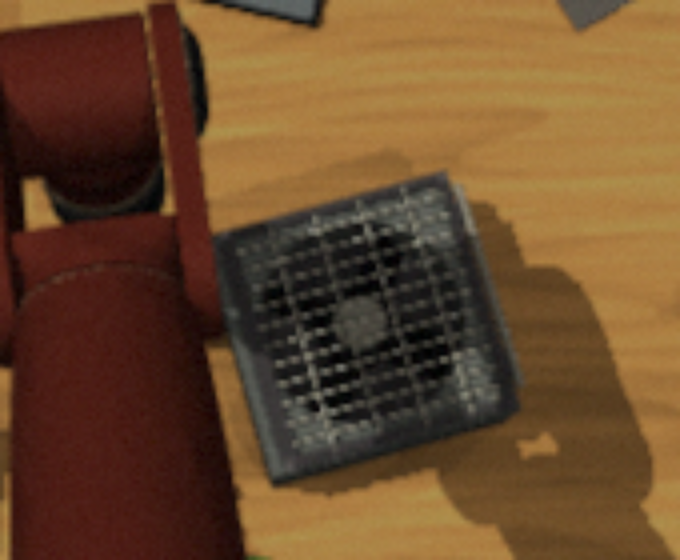

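Emit:
carry_out:
  moves: [0, 0, 0, 1.2, 0, 0, 0, 0, 2.4, 0, 0, 0, 0, 3.2, 0, 0, 0, 0, 4, 0, 0, 0, 0, 4.7, 0, 0, 0, 0, 5.3, 0, 0, 0, -0.4, 6.2, 0, 0, 0, -0.9, 6.9, 0, 0, 0, -1.7, 7.6, 0, 0, 0, -2.3, 7.9, 0, 0, 0, -2.6, 7.9, 0, 0, 0, -2.6, 7.9, 0]

```text
time: 25.42
tool_pos: [0.573, 0.0569, 0.0878]
tool_rot: [0.558, 0.434, 0.559, -0.434]
contact_force: [0.1, 0.4, -0.1]
gripper_width: -0.0
```

```bash
python3 - <<'E'
from h import *
s=status.state(); print(s["time"],np.round(RE.T@(s["tool_pos"]-C),4),s["contact_force"])
im=imaging.grab_frame("wrist"); cv2.imwrite("pics/w20.png",im[:,:,::-1])
E
```

```text
25.4167 [0.0667 0.0743 0.0878] [ 0.10726666  0.3650673  -0.09366814]
```

View pics/w20.png

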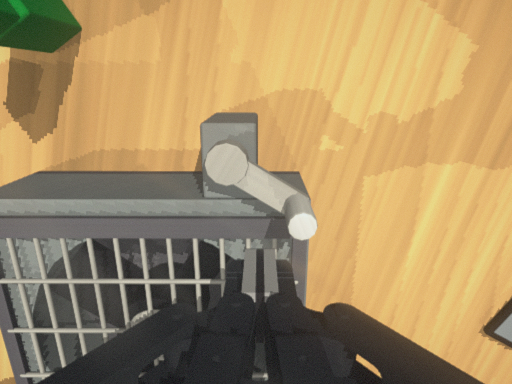

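```bash
python3 - <<'E'
from h import *
ci=imaging.camera_info("wrist"); P=RE.T@(bp("wrist",301,227,.105,ci)-C); print(P)
go(E(.105,.098,.14),E(.105,.098,.086))
E
```

```text
[0.08553001 0.09376753 0.105     ]
world [0.6042 0.0893 0.14  ] -> tool cm [-5.2   3.77 -2.36]
world [0.6042 0.0893 0.086 ] -> tool cm [ 0.2   3.78 -2.35]
```

Emit:
carry_out:
  moves: [0, -4, 0, 0, 0, 0, -6, 0, 0, 0, 0, -6, 2, -2.5, 0, 0, -6, 3.5, -4.4, 0, 0, -3, 3.5, -4.4, 0, 0, 0.1, 3.5, -4.4, 0, 0, 0.1, 3.5, -4.4, 0]

```text
time: 26.05
tool_pos: [0.5925, 0.1091, 0.0805]
tool_rot: [0.556, 0.431, 0.562, -0.436]
contact_force: [-1.8, -0.6, -1.7]
gripper_width: -0.001
```

```bash
python3 - <<'E'
from h import *
s=status.state(); print(s["time"],np.round(RE.T@(s["tool_pos"]-C),4),s["contact_force"])
im=imaging.grab_frame("wrist"); cv2.imwrite("pics/w21.png",im[:,:,::-1])
E
```

```text
26.05 [0.0986 0.1201 0.0805] [-1.78752563 -0.5558008  -1.65847013]
```

View pics/w21.png

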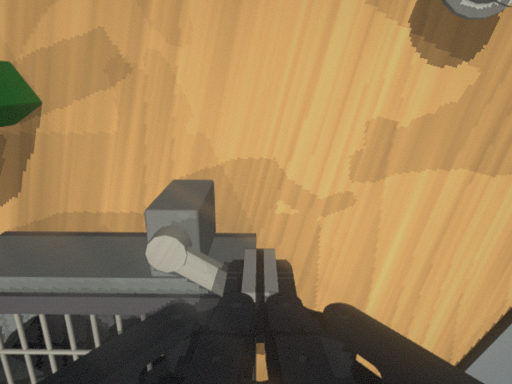

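Emit:
carry_out:
  moves: [0, 0, -0.9, 1.3, 0, 0, 0, -1.2, 2.2, 0, 0, 0, -1.5, 2.5, 0, 0, 0, -1.7, 2.9, 0, 0, 0, -2, 3.2, 0, 0, 0, -2.4, 3.5, 0, 0, 0, -2.8, 3.8, 0, 0, 0, -3.1, 4, 0, 0, 0, -3.5, 4.2, 0, 0, 0, -3.8, 4.3, 0, 0, 0, -4.1, 4.3, 0, 0, 0, -4.1, 4.3, 0]

```text
time: 27.1
tool_pos: [0.5691, 0.0559, 0.089]
tool_rot: [0.56, 0.434, 0.557, -0.433]
contact_force: [1.8, -2.3, 5.9]
gripper_width: -0.004
```

```bash
python3 - <<'E'
from h import *
s=status.state(); print(s["time"],np.round(RE.T@(s["tool_pos"]-C),4),s["contact_force"])
im=imaging.grab_frame("wrist"); cv2.imwrite("pics/w22.png",im[:,:,::-1])
E
```

```text
27.1 [0.0627 0.0743 0.089 ] [ 1.78784494 -2.26829415  5.88263036]
```

View pics/w22.png

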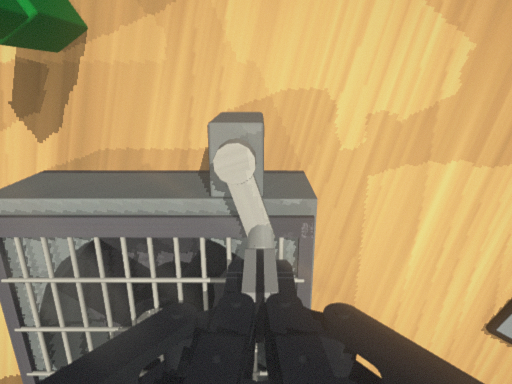

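Emit:
carry_out:
  moves: [0, -3, 0, 0, 0, 0, -4, 1.5, -0.3, 0, 0, -4, 3.7, -0.6, 0, 0, -4, 3.7, -0.6, 0, 0, -1.5, 3.7, -0.6, 0, 0, 0.5, 3.7, -0.6, 0, 0, 1.4, 3.7, -0.6, 0, 0, 1.4, 3.7, -0.6, 0]

```text
time: 27.82
tool_pos: [0.599, 0.0715, 0.0692]
tool_rot: [0.556, 0.432, 0.561, -0.436]
contact_force: [-0.3, -0.1, -0.0]
gripper_width: 0.0
```

```bash
python3 - <<'E'
from h import *
im=imaging.grab_frame("wrist"); cv2.imwrite("pics/w23.png",im[:,:,::-1])
im=imaging.grab_frame("side"); cv2.imwrite("pics/s23.png",im[:,:,::-1])
cs=imaging.camera_info("side")
s=status.state(); print(s["time"],np.round(RE.T@(s["tool_pos"]-C),4),s["contact_force"])
p=s["tool_pos"]
for d in (-.008,0,.01,.016): print(d,pj("side",p+[0,0,d],cs))
ci=imaging.camera_info("wrist"); 
crop(0,"pics/s23.png",190,300,110,220,5,"pics/c23.png")
E
```

```text
27.9167 [0.0983 0.0814 0.073 ] [0.28374338 0.87761059 1.10153929]
-0.008 [212.0954212  177.02733231]
0 [211.96055407 174.85665964]
0.01 [211.79056955 172.12077621]
0.016 [211.68782354 170.46708989]
```

View pics/w23.png

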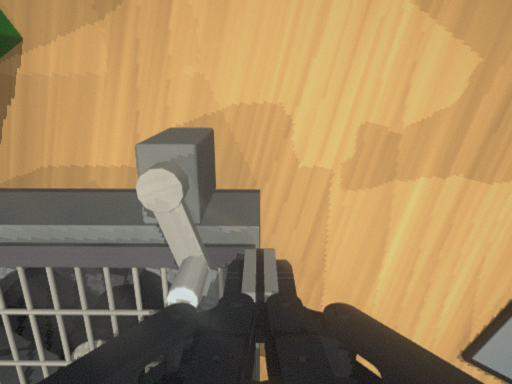

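View pics/c23.png

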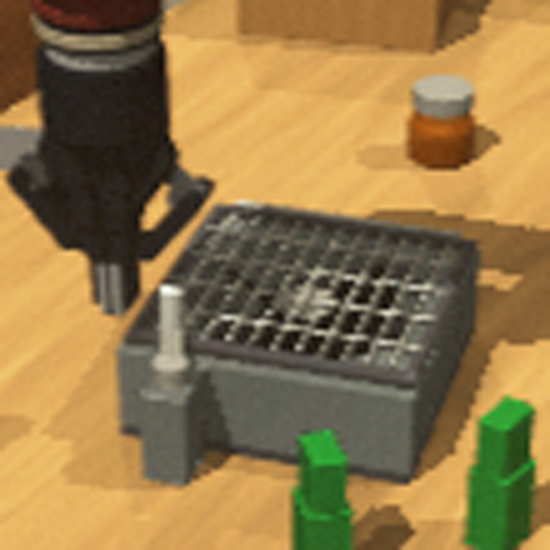

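Emit:
carry_out:
  moves: [0, 0, -0.8, 0.3, 0, 0, 0, -1.4, 0.5, 0, 0, 0, -1.9, 0.5, 0, 0, 0, -2.3, 0.5, 0, 0, 0, -2.6, 0.5, 0, 0, 0, -2.8, 0.5, 0, 0, 0, -2.8, 0.5, 0]

```text
time: 28.5
tool_pos: [0.5763, 0.0599, 0.0736]
tool_rot: [0.558, 0.434, 0.558, -0.434]
contact_force: [0.6, 0.4, 0.4]
gripper_width: -0.0
```

```bash
python3 - <<'E'
from h import *
im=imaging.grab_frame("wrist"); cv2.imwrite("pics/w24.png",im[:,:,::-1])
s=status.state(); print(s["time"],np.round(RE.T@(s["tool_pos"]-C),4),s["contact_force"])
E
```

```text
28.55 [0.0707 0.0765 0.0734] [ 0.44594678 -0.66038198 -0.52389521]
```

View pics/w24.png

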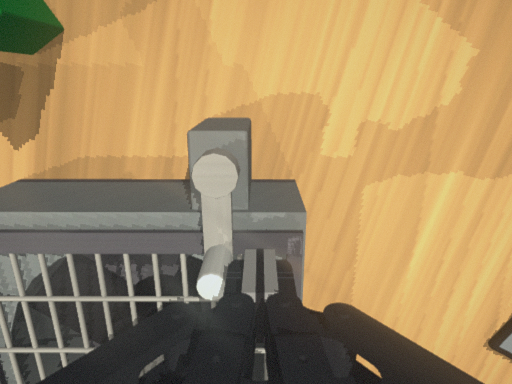

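Emit:
carry_out:
  moves: [0, 0, -0.3, 0, 0, 0, 0, -0.5, 0, 0, 0, 0, -0.7, 0, 0, 0, 0, -0.7, 0, 0]

```text
time: 28.88
tool_pos: [0.5749, 0.0597, 0.0743]
tool_rot: [0.561, 0.438, 0.555, -0.43]
contact_force: [16.8, 5.0, -9.9]
gripper_width: -0.001
```

```bash
python3 - <<'E'
from h import *
im=imaging.grab_frame("wrist"); cv2.imwrite("pics/w25.png",im[:,:,::-1])
s=status.state(); print(s["time"],np.round(RE.T@(s["tool_pos"]-C),4),s["contact_force"])
E
```

```text
28.9333 [0.0693 0.0765 0.0743] [17.34148177  4.97134254 -8.8991877 ]
```

View pics/w25.png

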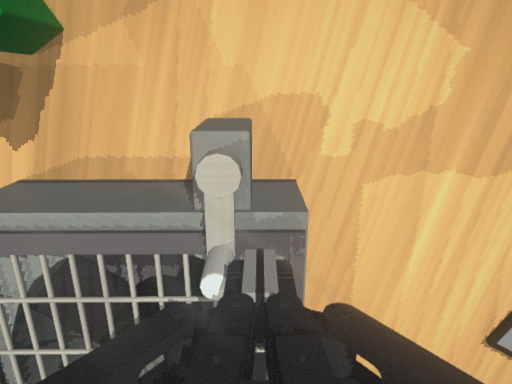

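At the stop (17 N reaction). Back off in +x, then up.

Emit:
carry_out:
  moves: [0, 0, 1, 0, 0, 0, 0, 3, 0, 0, 0, -3, 3.5, 0, 0, 0, -7, 3.5, 0, 0, 0, -11, 3.5, 0, 0, 0, -15, 3.5, -2, 0, 0, -17, 3.5, -4, 0, 0, -17, 3.5, -4, 0, 0, -17, 3.5, -4, 0]

```text
time: 29.68
tool_pos: [0.5945, 0.1064, 0.2455]
tool_rot: [0.56, 0.434, 0.558, -0.433]
contact_force: [0.1, -0.5, -0.3]
gripper_width: 0.001
```

```bash
python3 - <<'E'
from h import *
im=imaging.grab_frame("wrist"); cv2.imwrite("pics/w26.png",im[:,:,::-1])
im=imaging.grab_frame("side"); cv2.imwrite("pics/s26.png",im[:,:,::-1])
s=status.state(); print(s["time"],np.round(RE.T@(s["tool_pos"]-C),4),s["contact_force"])
crop(0,"pics/s26.png",110,310,90,310,2.7,"pics/c26.png")
E
```

```text
29.7833 [0.0981 0.1163 0.2415] [ 0.08848761  0.08365174 -0.7278217 ]
```

View pics/w26.png

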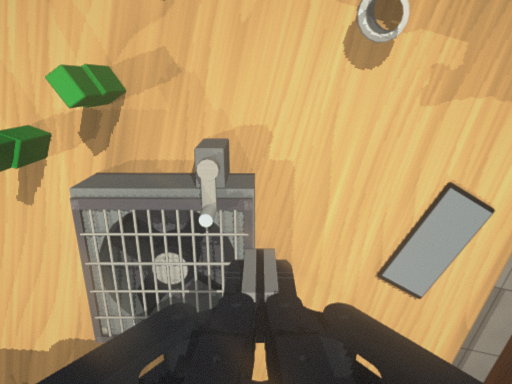

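View pics/c26.png

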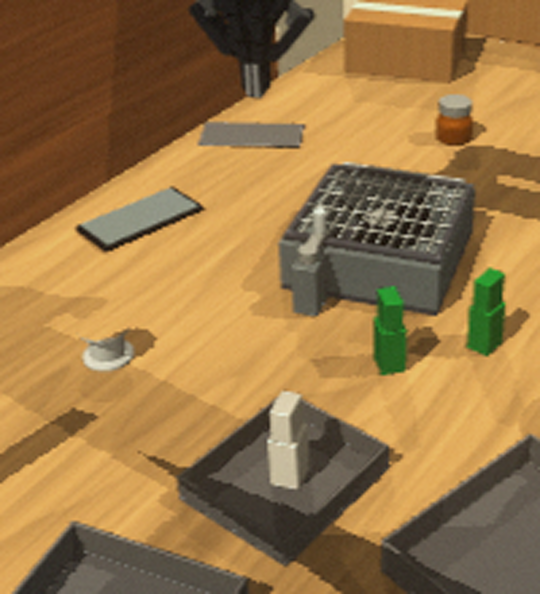

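The catch lies straight across the shut guard, with its peg at (206,220) and its pivot at (208,170) in the wrist picture. The chock stands in the smallest tray, the bystanders are untouched and the arm is clear. I am handing the job in.

```bash
python3 - <<'E'
from h import *
workorder.job_done(); print(status.state()["time"])
E
```

```text
the job is handed in; nothing more can be done
the job is handed in; nothing more can be done
```

I finished the whole sequence and handed the job in at about 30 s of the 72 s allowed; the hand-in gives no verdict.

- **Chock:** It came out of the fan and stands released in the smallest tray, confirmed in the last picture.
- **Rotor:** It was spun clockwise at about 4.5 rad/s. Frame-by-frame tracking showed it coast about 540° (9.4 rad) on its own and come to rest with the guard still open.
- **Guard and catch:** The guard fell shut and looks flat. The catch was pushed to its stop with about 17 N of reaction, and the last wrist picture shows it straight across the guard's edge.
- **Bystanders:** The jar and spool look unmoved in the last pictures. I did not check the screwdriver again at the end, but the arm worked well away from it.

Two things went wrong on the way. The shut fingertips sit about 10 to 16 mm higher than `manip.tcp_to_tips` suggests. As a result the first spin attempt passed over the blades without touching them. The first two catch pushes slid off the peg part-way, the first at about 0.6 rad and the second at about 1.25 rad. I repeated both lower and they worked.

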